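# Unpack stone pestles from the carrying rack onto the drying stand and chock them

### The arm

A 6-joint arm with a two-finger parallel gripper is mounted at the origin on the work surface. World frame = base frame: x ahead of the robot, y to its left, z up, the work surface at z = 0. Lengths are in m, angles in rad, forces in N, time in s.
With the tool pointing down it reaches from about 0.35 to 0.925 m from the base axis. Payload 6.4 kg.
Tool frame: the origin (TCP) lies between the finger pads, 19 mm behind the fingertips; this is the grasp point; z points along the fingers, y is the line along which they close (so a half turn about z gives the same grasp; the last joint's range is limited). The gripper opens to 94 mm and grips with 3 to 60 N. Pads are 16 mm wide; open, the fingers measure 119 mm over their backs; the gripper's body (75 mm by 177 mm) begins 78 mm behind the grasp point.
Start: joints at [1.046, 0.245, 1.558, -0, 1.339, -0.174], TCP at [0.223, 0.61, 0.224] pointing down, gripper open.
Joint ranges: [-3.13, 3.13], [-1.02, 2.26], [0.13, 2.54], [-0.95, 4.09], [0.21, 2.88], [-2.74, 2.74]. Speed limits (rad/s): [2.57, 2.57, 3.14, 3.14, 3.14, 3.14].

### API

Orientations are given as a unit quaternion [x, y, z, w].
In Python, from station import robot gives the robot as it stands.
- The arm moves only by the tool carry_out, never from a script. Its argument "deltas" is a list of rows, each an object with "travel": the shift along the tool's x, y, z in mm, a list of three; "spin": the turn about the tool's z in rad. In form: [{"travel": [x, y, z], "spin": spin}, ...]. A call has 1 to 12 rows; each row is the pose to reach, as a shift and turn from the pose commanded when the call began, along the tool's axes at that moment; what a row does not reach only later rows make up. A row lasts 1/12 s, in which the tool goes at most 41.7 mm and 7.16 degrees, less where a joint would pass 70% of its speed; a pose out of reach is approached as far as the arm can. A call with a gripper value outside its range is refused whole. "jaw" is the finger opening in mm, from 0 to 94, set as the call begins (left out, the last holds). The fingers move at their own pace and stop on an object; "force" is the grip in N (left out, the last holds). Time passes only in rows, so rows that repeat a pose let the fingers close. It gives the time, the measured TCP pose, the force, the opening and the grip force at its end, in the units of the state.
- robot.sense(): the state, without advancing time (a new reading comes with each control period).
- robot.snapshot(name): name is "scene" or "top" or "wrist"; returns a dict with "frame" (384x512x3 uint8, blue, green, red), "z_map" (384x512 float32, m along the optical axis (not along the pixel's ray), 0 where there is no reading), "fx", "fy", "cx", "cy" (pixels), "world_to_cam" (4x4, takes a point from world to camera coordinates). Camera axes: x right, y up, looking along -z (the intrinsics and any distortion apply to the point x, -y, -z); pixel columns grow to the right and rows downward; lengths in m; the calibration is good to about 2 mm. A picture is of the moment at which its call begins.
- robot.close_job(): hands the job in; it is judged then, once.
The state is a dict: "clock": time; "joint_pos": joint angles; "qd": joint speeds; "joint_efforts": joint torques, N m; "ee_pos": TCP position; "tool_rot": TCP orientation; "wrist_force": force on the tool from outside, world axes, zero at the start; "moment": the same for the moment, N m; "grip_width": finger opening in m; "finger_force": force on a finger pad.
Only numpy, scipy, OpenCV 4.12 (cv2) and the standard library are available. Lean on these libraries where they do the work, as an engineer would, in place of code of your own. Each camera call takes 0.05 s, during which the arm holds its last target. There are 200 camera calls.

### The job

Pinch the sprung tab of the hold-down bar and, keeping it pressed in, lift the bar off the carrying rack without wrenching it; then lay each stone pestle gently in its own pair of V-cradles on the drying stand, centred across the pair. Stand a wooden chock on the stand's board snug against the middle of one side of each pestle and parallel to it, so that it cannot roll. With the rack empty, put the bar back on it, fully down, its tab sprung out under the catch; never drop a pestle, and leave the dome and the jar alone.

Things in the scene. Friction and masses are not known exactly. Their poses are not given: they have to be found in the camera images.
- rack: Carrying rack, fixed: plywood board 332 x 140 x 12 mm. Origin at bench level below the middle pestle place; board from x = -194 to +138 mm. x along the row, y along the pestles, z up. Pestle places at x = -70, 0, +70 mm: pairs of V-blocks (y = -46, +46 mm, tops 23 mm high) that hold a pestle's axis 39 mm above the bench.
- catch (a point): Top middle of the rack's steel catch (rack x = -181, z = 58 mm): a wall (x = -190 to -184 mm) with a lip reaching to x = -172 mm, 50 mm wide, underside 52 mm and top 58 mm above the bench; the lip's edge (3 mm) turns down to 49 mm, so that a barb pulled up behind it locks: press the tab before lifting.
- seat (a point): On the rack: where the bar's origin is when it is in place (62 mm above the rack's origin, same axes). Plywood cheeks 12 mm thick, 56 mm wide, at rack x = -124 and +124 mm carry the beam at height 62 mm between guide ears (tops 74 mm high, slot 38 mm wide)
- bar: Hold-down bar (loose, 180 g): wooden beam 280 x 30 x 14 mm over the pestles along the row. Origin on the beam's underside; x along it, from -150 to +130 mm; z up. A foot under it (x = 104 to 116, down to z = -22 mm) goes inside the rack's +x cheek; 2 mm play along, 4 mm across. On the bench it lies level, underside 22 mm up.
- pinch (a point): On the bar (bar x = -139, z = 34 mm), midway over lug and pressed tab. Lug (fixed, wood): x = -130 to -120, z = 14 to 50 mm. Close the gripper along the bar's x, centred here, over the lug's +x face and the tab's -x face: 50 mm over both at rest, 38 mm pressed (off-centre fingers drag the bar). TCP here: fingertips 1 mm over the beam; grip about 5 mm higher, clear of the catch.
- tab (a joint): Sprung tab of the bar: 0 = out, 0.012 m = fully in (toward bar +x); 3 N to start, 8 N at the end. Steel plate 6 x 26 mm, outer face at bar x = -170 mm when out, z = -22 to +50 mm. Its barb (11 mm long to -x, tip hooked up, z = -22 to -15 mm) lies under the catch's lip when the bar is in place; pressed over 10 mm it passes the lip, the bar moving straight up or down.
- stand: Drying stand, fixed: wooden board 310 x 140 x 12 mm, origin at bench level under its centre, x along the row of three cradles, y the way the pestles lie, z up. Cradles at x = -100, 0, +100 mm, each a pair of V-blocks at y = -46 and +46 mm (24 mm along y, 32 mm along x, tops 23 mm high). The board's flat top is 12 mm high.
- cradle0 (a point): Where the axis and middle of a pestle lie when it rests in the stand's cradle 0 (stand x = -100 mm, y = 0, height 39 mm). Axes as the stand's. A chock that touches this pestle has its centre line 37 to 38 mm to the +x or -x side.
- cradle1 (a point): Where the axis and middle of a pestle lie when it rests in the stand's cradle 1 (stand x = 0 mm, y = 0, height 39 mm). Axes as the stand's. A chock that touches this pestle has its centre line 37 to 38 mm to the +x or -x side.
- cradle2 (a point): Where the axis and middle of a pestle lie when it rests in the stand's cradle 2 (stand x = 100 mm, y = 0, height 39 mm). Axes as the stand's. A chock that touches this pestle has its centre line 37 to 38 mm to the +x or -x side.
- pestle0: Turned grey stone pestle: round bar 40 mm in diameter, 130 mm long (145 over its slightly domed ends), about 420 g; may be absent. Origin at its centre, x along its axis (y and z turn as it rolls). Starts across one of the rack's places under the bar.
- pestle1: Turned grey stone pestle: round bar 40 mm in diameter, 130 mm long (145 over its slightly domed ends), about 420 g; may be absent. Origin at its centre, x along its axis (y and z turn as it rolls). Starts across one of the rack's places under the bar.
- pestle2: Turned grey stone pestle: round bar 40 mm in diameter, 130 mm long (145 over its slightly domed ends), about 420 g; may be absent. Origin at its centre, x along its axis (y and z turn as it rolls). Starts across one of the rack's places under the bar.
- chock0: Pale wooden chock, loose on the bench: 60 mm long (its y axis), trapezoid section 44 mm wide at the foot and 32 mm at the top (x axis), 34 mm high, 60 g, both long sides sloping alike. Origin at the centre of its underside, z up. Best gripped over its two flat ends.
- chock1: Pale wooden chock, loose on the bench: 60 mm long (its y axis), trapezoid section 44 mm wide at the foot and 32 mm at the top (x axis), 34 mm high, 60 g, both long sides sloping alike. Origin at the centre of its underside, z up. Best gripped over its two flat ends.
- chock2: Pale wooden chock, loose on the bench: 60 mm long (its y axis), trapezoid section 44 mm wide at the foot and 32 mm at the top (x axis), 34 mm high, 60 g, both long sides sloping alike. Origin at the centre of its underside, z up. Best gripped over its two flat ends.
- dome: Bystander: grey stone dome 90 mm across, 81 mm high, standing at the far side of the bench. Origin under its centre.
- jar: Bystander: glass jar 70 mm across, 80 mm high. Origin under its centre.
Not all that is in view belongs to the job. Leave any blue or purple look-alike of the chock0 alone. What is shaped like the pestle1 but yellow is not meant.

How it is judged:
On the way, in this order (a step that is already met when the one before it is completed fails the run):
1. the hold-down bar is lifted off the rack with its tab pressed in (value of joint tab above 0.008 m and z of bar in the frame of rack above 0.085 m), for 0.1 s.
2. every pestle lies in a cradle of its own with a chock against it (z of pestle0 in the frame of stand between 0.0351 and 0.0431 m and angle between the x axis of each of pestle0, pestle1, pestle2 and the y axis of stand, either way round below 0.08 rad and (horizontal distance between pestle0 and cradle0 below 0.02 m or horizontal distance between pestle0 and cradle1 below 0.02 m or horizontal distance between pestle0 and cradle2 below 0.02 m) and ((horizontal distance between chock0 and pestle0 below 0.048 m and angle between chock0's own z axis and vertical below 0.1 rad and angle between the y axis of chock0 and the y axis of stand, either way round below 0.25 rad and z of chock0 in the frame of stand between 0.008 and 0.016 m) or (horizontal distance between chock1 and pestle0 below 0.048 m and angle between chock1's own z axis and vertical below 0.1 rad and angle between the y axis of chock1 and the y axis of stand, either way round below 0.25 rad and z of chock1 in the frame of stand between 0.008 and 0.016 m) or (horizontal distance between chock2 and pestle0 below 0.048 m and angle between chock2's own z axis and vertical below 0.1 rad and angle between the y axis of chock2 and the y axis of stand, either way round below 0.25 rad and z of chock2 in the frame of stand between 0.008 and 0.016 m)) and z of pestle1 in the frame of stand between 0.0351 and 0.0431 m and (horizontal distance between pestle1 and cradle0 below 0.02 m or horizontal distance between pestle1 and cradle1 below 0.02 m or horizontal distance between pestle1 and cradle2 below 0.02 m) and ((horizontal distance between chock0 and pestle1 below 0.048 m and angle between chock0's own z axis and vertical below 0.1 rad and angle between the y axis of chock0 and the y axis of stand, either way round below 0.25 rad and z of chock0 in the frame of stand between 0.008 and 0.016 m) or (horizontal distance between chock1 and pestle1 below 0.048 m and angle between chock1's own z axis and vertical below 0.1 rad and angle between the y axis of chock1 and the y axis of stand, either way round below 0.25 rad and z of chock1 in the frame of stand between 0.008 and 0.016 m) or (horizontal distance between chock2 and pestle1 below 0.048 m and angle between chock2's own z axis and vertical below 0.1 rad and angle between the y axis of chock2 and the y axis of stand, either way round below 0.25 rad and z of chock2 in the frame of stand between 0.008 and 0.016 m)) and z of pestle2 in the frame of stand between 0.0351 and 0.0431 m and (horizontal distance between pestle2 and cradle0 below 0.02 m or horizontal distance between pestle2 and cradle1 below 0.02 m or horizontal distance between pestle2 and cradle2 below 0.02 m) and ((horizontal distance between chock0 and pestle2 below 0.048 m and angle between chock0's own z axis and vertical below 0.1 rad and angle between the y axis of chock0 and the y axis of stand, either way round below 0.25 rad and z of chock0 in the frame of stand between 0.008 and 0.016 m) or (horizontal distance between chock1 and pestle2 below 0.048 m and angle between chock1's own z axis and vertical below 0.1 rad and angle between the y axis of chock1 and the y axis of stand, either way round below 0.25 rad and z of chock1 in the frame of stand between 0.008 and 0.016 m) or (horizontal distance between chock2 and pestle2 below 0.048 m and angle between chock2's own z axis and vertical below 0.1 rad and angle between the y axis of chock2 and the y axis of stand, either way round below 0.25 rad and z of chock2 in the frame of stand between 0.008 and 0.016 m)) and contact force between the fingers and pestle0 below 0.05 N and contact force between the fingers and pestle1 below 0.05 N and contact force between the fingers and pestle2 below 0.05 N), for 0.2 s.
At the end, for the whole second after the job is handed in: Each pestle within 20 mm of a cradle's point, 4 mm in height, 0.08 rad; a chock on the board beside each, centre within 48 mm of the pestle's, parallel within 0.25 rad, upright; bar on the rack within 6 mm along, 7 across, 3 in height, tab out (under 2 mm); all at rest (z of pestle0 in the frame of stand between 0.0351 and 0.0431 m and angle between the x axis of each of pestle0, pestle1, pestle2 and the y axis of stand, either way round below 0.08 rad and (horizontal distance between pestle0 and cradle0 below 0.02 m or horizontal distance between pestle0 and cradle1 below 0.02 m or horizontal distance between pestle0 and cradle2 below 0.02 m) and ((horizontal distance between chock0 and pestle0 below 0.048 m and angle between chock0's own z axis and vertical below 0.1 rad and angle between the y axis of chock0 and the y axis of stand, either way round below 0.25 rad and z of chock0 in the frame of stand between 0.008 and 0.016 m) or (horizontal distance between chock1 and pestle0 below 0.048 m and angle between chock1's own z axis and vertical below 0.1 rad and angle between the y axis of chock1 and the y axis of stand, either way round below 0.25 rad and z of chock1 in the frame of stand between 0.008 and 0.016 m) or (horizontal distance between chock2 and pestle0 below 0.048 m and angle between chock2's own z axis and vertical below 0.1 rad and angle between the y axis of chock2 and the y axis of stand, either way round below 0.25 rad and z of chock2 in the frame of stand between 0.008 and 0.016 m)) and z of pestle1 in the frame of stand between 0.0351 and 0.0431 m and (horizontal distance between pestle1 and cradle0 below 0.02 m or horizontal distance between pestle1 and cradle1 below 0.02 m or horizontal distance between pestle1 and cradle2 below 0.02 m) and ((horizontal distance between chock0 and pestle1 below 0.048 m and angle between chock0's own z axis and vertical below 0.1 rad and angle between the y axis of chock0 and the y axis of stand, either way round below 0.25 rad and z of chock0 in the frame of stand between 0.008 and 0.016 m) or (horizontal distance between chock1 and pestle1 below 0.048 m and angle between chock1's own z axis and vertical below 0.1 rad and angle between the y axis of chock1 and the y axis of stand, either way round below 0.25 rad and z of chock1 in the frame of stand between 0.008 and 0.016 m) or (horizontal distance between chock2 and pestle1 below 0.048 m and angle between chock2's own z axis and vertical below 0.1 rad and angle between the y axis of chock2 and the y axis of stand, either way round below 0.25 rad and z of chock2 in the frame of stand between 0.008 and 0.016 m)) and z of pestle2 in the frame of stand between 0.0351 and 0.0431 m and (horizontal distance between pestle2 and cradle0 below 0.02 m or horizontal distance between pestle2 and cradle1 below 0.02 m or horizontal distance between pestle2 and cradle2 below 0.02 m) and ((horizontal distance between chock0 and pestle2 below 0.048 m and angle between chock0's own z axis and vertical below 0.1 rad and angle between the y axis of chock0 and the y axis of stand, either way round below 0.25 rad and z of chock0 in the frame of stand between 0.008 and 0.016 m) or (horizontal distance between chock1 and pestle2 below 0.048 m and angle between chock1's own z axis and vertical below 0.1 rad and angle between the y axis of chock1 and the y axis of stand, either way round below 0.25 rad and z of chock1 in the frame of stand between 0.008 and 0.016 m) or (horizontal distance between chock2 and pestle2 below 0.048 m and angle between chock2's own z axis and vertical below 0.1 rad and angle between the y axis of chock2 and the y axis of stand, either way round below 0.25 rad and z of chock2 in the frame of stand between 0.008 and 0.016 m)) and x of bar in the frame of rack between -0.006 and 0.006 m and y of bar in the frame of rack between -0.007 and 0.007 m and z of bar in the frame of rack between 0.059 and 0.065 m and value of joint tab below 0.002 m and angle between the x axis of bar and the x axis of rack, either way round below 0.06 rad and angle between bar's own z axis and vertical below 0.05 rad and linear speed of each of pestle0, pestle1, pestle2, bar below 0.02 m/s); the robot touches nothing.
It fails at once if the bar is wrenched or rammed against the rack (over 32 N) (contact force between bar and rack above 32 N).
It fails at once if a pestle is dropped onto the bench (height (world z) of any of pestle0, pestle1, pestle2 below 0.028 m).
It fails at once if a pestle is dropped or slammed onto the stand (over 90 N) (contact force between any of pestle0, pestle1, pestle2 and stand above 90 N).
It fails at once if the dome or jar is shoved more than 30 mm or knocked over (distance of any of dome, jar from where it was at the start of the episode above 0.03 m or angle between any of dome, jar's own z axis and vertical above 0.5 rad).
Of pestle0, pestle1, pestle2 only 2 to 3 are there at a start; the rules pass over those that are not, and their reading is None.
At some moment in a run one of chock0, chock1, chock2 may be knocked a few centimetres aside while the robot is not near it.
It also fails if it takes over 210 s, if anything falls off the work surface, if the arm or the gripper's body presses on something with over 40 N, if the wrist force passes 120 N, or if a joint passes its speed limit or range.

## Working session

There is one attempt and no reset: what is moved stays moved. The work goes in short steps, Python scripts to look and compute and a tool call to move; the robot and the scene stay as the last step left them, time stands still between calls to the robot, and variables do not carry over. Pictures are saved under pics/ and viewed, at most 14 in all, crops included, and the job is handed in when it is done.

Besides the shell and the picture viewer there is one more tool, called after "Emit:" in YAML: its name, and indented under it one key for each argument. carry_out: Moves the arm, as the interface text tells. Its arguments: {"type":"object","properties":{"deltas":{"type":"array"},"jaw":{"type":"number"},"force":{"type":"number"}},"required":["deltas"]}

```bash
mkdir -p pics; ls
cat > h.py <<'E'
import numpy as np, cv2
from station import robot
def snap(n,save=None):
    s=robot.snapshot(n)
    if save: cv2.imwrite('pics/'+save,s['frame'])
    return s
def pts(s):
    """world xyz for each pixel from the depth map"""
    z=s['z_map']; v,u=np.mgrid[:z.shape[0],:z.shape[1]]
    c=np.stack([(u-s['cx'])/s['fx']*z,-(v-s['cy'])/s['fy']*z,-z,np.ones_like(z)],-1)
    w=c@np.linalg.inv(s['world_to_cam']).T
    w[z==0]=np.nan
    return w[...,:3]
def ray(s,uv,h):
    """pixel(s) -> world point on plane z=h"""
    uv=np.atleast_2d(uv).astype(float); T=np.linalg.inv(s['world_to_cam'])
    d=np.c_[(uv[:,0]-s['cx'])/s['fx'],-(uv[:,1]-s['cy'])/s['fy'],-np.ones(len(uv))]@T[:3,:3].T
    o=T[:3,3]; return o+d*((h-o[2])/d[:,2])[:,None]
def proj(s,p):
    p=np.atleast_2d(p); c=np.c_[p,np.ones(len(p))]@s['world_to_cam'].T
    return np.c_[s['cx']+s['fx']*c[:,0]/-c[:,2], s['cy']-s['fy']*c[:,1]/-c[:,2]]
def tool():
    from scipy.spatial.transform import Rotation as R
    st=robot.sense(); return np.array(st['ee_pos']),R.from_quat(st['tool_rot']).as_matrix(),st
E
python3 - <<'E'
from h import *
for n in('top','scene'):
    s=snap(n,n+'1.png'); print(n,s['fx'],s['cx'],s['cy'],np.linalg.inv(s['world_to_cam'])[:3].round(3).tolist(),[k for k in s])
p,R,st=tool(); print(p,R.round(3),st)
E
```

```text
pics
top 465.50091817201337 259.5123814881501 192.99587992661517 [[-0.028, 0.994, -0.108, 0.441], [-1.0, -0.026, 0.017, 0.119], [0.014, 0.108, 0.994, 1.28]] ['frame', 'z_map', 'fx', 'fy', 'cx', 'cy', 'world_to_cam']
scene 414.9701364381285 254.41717816394186 197.28938469768212 [[-0.494, -0.648, 0.58, 1.206], [0.87, -0.37, 0.327, 0.458], [0.003, 0.666, 0.746, 0.893]] ['frame', 'z_map', 'fx', 'fy', 'cx', 'cy', 'world_to_cam']
[0.22308954 0.60996796 0.22326293] [[-0.939  0.344 -0.001]
 [ 0.344  0.939 -0.001]
 [ 0.    -0.002 -1.   ]] {'clock': 0.1, 'joint_pos': array([ 1.04591895e+00,  2.45722773e-01,  1.55890387e+00,  2.81773086e-06,
        1.33869705e+00, -1.74135450e-01]), 'qd': array([ 0.00184529, -0.00086639, -0.00050565,  0.0017948 ,  0.00176812,
        0.00027372]), 'joint_efforts': array([ 1.57171904e-03, -4.16918349e+01, -3.15524125e+01,  6.88057090e-02,
        3.10124725e-02, -6.13020870e-05]), 'ee_pos': array([0.22308954, 0.60996796, 0.22326293]), 'tool_rot': array([ 1.74473678e-01,  9.84661458e-01, -8.12724106e-04, -2.97671954e-04]), 'wrist_force': array([ 0.15827952, -0.37398197,  0.04219404]), 'moment': array([-0.00173393, -0.01696394, -0.00783082]), 'finger_force': 0.0, 'grip_width': 0.0938792527180208}
```

View pics/top1.png

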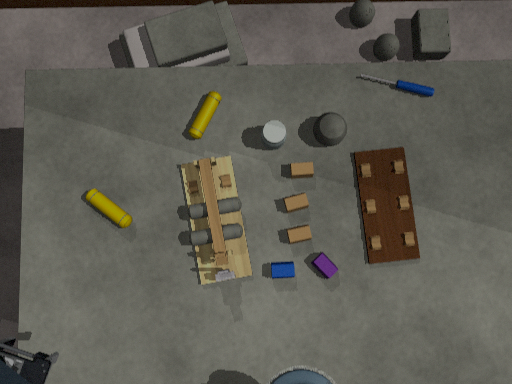

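View pics/scene1.png

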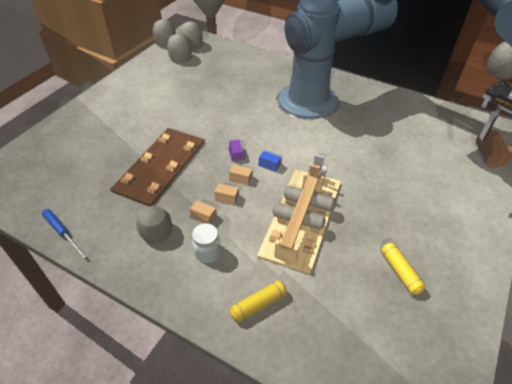

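The top view shows two grey pestles under the bar at (215,208) and (216,235), with the catch at (224,275). The three tan chocks are at (302,170), (296,202) and (300,234), and the stand is at (387,205).

Look-alikes:
- **Chocks:** the blue block at (283,270) and the purple block at (325,265) are left out.
- **Pestles:** the yellow bars at (205,115) and (108,208) are left out.
- **Bystanders:** the jar is at (274,133) and the dome at (331,129).

```bash
cat > meas.py <<'E'
from h import *
def rect(p):
    """centre, long-axis angle, long, short of a planar set of points (m)"""
    (cx,cy),(w,h),a=cv2.minAreaRect((p[:,:2]*1000).astype(np.float32)); 
    if w<h: w,h,a=h,w,a+90
    return np.array([cx,cy]).round(1),round((a+90)%180-90,2),round(w,1),round(h,1)
def blobs(s,mask,h,amin=40):
    cs,_=cv2.findContours(mask.astype(np.uint8),cv2.RETR_EXTERNAL,cv2.CHAIN_APPROX_NONE)
    return [(c.reshape(-1,2).mean(0).round(),)+rect(ray(s,c.reshape(-1,2),h)) for c in cs if cv2.contourArea(c)>amin]
E
python3 - <<'E'
from meas import *
s=snap('top'); hsv=cv2.cvtColor(s['frame'],cv2.COLOR_BGR2HSV); W=pts(s)
for n,u,v in [('stand',387,190),('stblk',371,206),('chock',296,202),('rack',240,250),('beam',212,200),('pest',232,206),('bench',340,200),('tab',222,275)]: print(n,hsv[v,u],W[v,u].round(3))
inb=np.zeros(hsv.shape[:2],bool); inb[145:285,175:425]=1
H,S,V=[hsv[...,i] for i in range(3)]
print('bench z',np.nanmedian(W[290:340,150:260,2]), np.nanstd(W[290:340,150:260,2]))
z=W[...,2]
for nm,m in [('z>5 all',inb&(z>.006))]:
    cs,_=cv2.findContours(m.astype(np.uint8),cv2.RETR_EXTERNAL,cv2.CHAIN_APPROX_NONE)
    for c in cs:
        if cv2.contourArea(c)>40:
            q=c.reshape(-1,2); mm=np.zeros(m.shape,np.uint8); cv2.drawContours(mm,[c],-1,1,-1); zz=z[mm>0]
            print(q.mean(0).round(),np.nanpercentile(zz,[10,50,90,99]).round(4),rect(ray(s,q,.012)),cv2.contourArea(c))
beam=inb&(z>.068)&(z<.082); q=W[beam]; print('beam',beam.sum(),rect(q))
cv2.imwrite('pics/c1.png',cv2.resize(s['frame'][145:290,170:425],None,fx=3.1,fy=3.1,interpolation=cv2.INTER_CUBIC))
E
```

```text
stand [ 12 171  58] [nan nan nan]
stblk [ 17 118 130] [ 0.535 -0.207  0.014]
chock [ 18 117 142] [ 0.549 -0.     0.031]
rack [ 19  97 142] [0.425 0.154 0.008]
beam [ 17 123 135] [0.557 0.222 0.075]
pest [34 19 92] [0.541 0.171 0.059]
bench [27 26 98] [ 0.555 -0.126 -0.003]
tab [165   4 123] [0.362 0.201 0.055]
bench z 0.0003574643666934829 0.0025643690297050127
[282. 269.] [0.0184 0.0335 0.0371 0.0389] (array([370.6,  40.9]), -87.59, 62.1, 42.3) 323.0
[324. 265.] [0.0151 0.0334 0.0368 0.04  ] (array([377.8, -71.2]), 43.26, 64.4, 44.1) 342.0
[298. 233.] [0.0167 0.0337 0.0371 0.0398] (array([466.8,  -6.9]), -78.9, 63.2, 46.0) 323.0
[296. 202.] [0.0175 0.0332 0.0369 0.0389] (array([552. ,  -2.2]), -76.28, 63.5, 42.6) 319.5
[301. 169.] [0.0174 0.0332 0.0369 0.0398] (array([640., -21.]), -87.6, 63.4, 45.4) 305.0
[216. 219.] [0.0102 0.0164 0.0766 0.1088] (array([514.8, 221.9]), 8.27, 339.4, 154.0) 6212.5
[386. 205.] [0.0088 0.0122 0.0173 0.0243] (array([ 540. , -250.4]), 5.3, 310.9, 144.8) 5592.5
beam 1278 (array([522.9, 219.7]), 9.03, 296.1, 55.9)
```

View pics/c1.png

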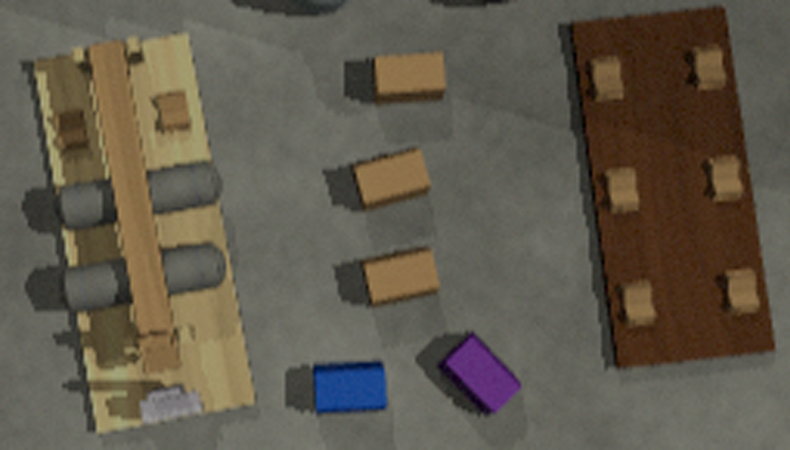

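Confirmed: the crop shows tan chocks at (410,75), (392,177) and (400,275). Two grey pestles lie in the lower two places of the rack, and the upper place is empty. Next I move over the bar for a wrist-camera look.

Emit:
carry_out:
  deltas:
    - {"travel": [-319, -298, -80], "spin": 1.068}
    - {"travel": [-319, -298, -80], "spin": 1.068}
    - {"travel": [-319, -298, -80], "spin": 1.068}
    - {"travel": [-319, -298, -80], "spin": 1.068}
    - {"travel": [-319, -298, -80], "spin": 1.068}
    - {"travel": [-319, -298, -80], "spin": 1.068}
    - {"travel": [-319, -298, -80], "spin": 1.068}
    - {"travel": [-319, -298, -80], "spin": 1.068}
    - {"travel": [-319, -298, -80], "spin": 1.068}
    - {"travel": [-319, -298, -80], "spin": 1.068}
    - {"travel": [-319, -298, -80], "spin": 1.068}
    - {"travel": [-319, -298, -80], "spin": 1.068}
  jaw: 94
  force: 20

```text
clock: 1.15
ee_pos: [0.4227, 0.2175, 0.3054]
tool_rot: [0.654, 0.757, 0.001, 0.001]
wrist_force: [0.7, -0.4, -0.5]
grip_width: 0.094
finger_force: 0.0
```

```bash
cat >> h.py <<'E'
def go(x,y,z,yaw):
    """print travel (mm) and spin to put the TCP at x,y,z (m) with tool y at yaw (deg, mod 180)"""
    p,R,st=tool(); t=R.T@(np.array([x,y,z])-p)*1000
    cur=np.degrees(np.arctan2(R[1,1],R[0,1])); d=(cur-yaw+90)%180-90
    print('travel',t.round(1),'spin',np.radians(d).round(4),'q6',st['joint_pos'][5].round(2),'t',round(st['clock'],1))
E
python3 - <<'E'
from h import *
s=snap('wrist','w1.png'); p,R,st=tool(); print(p,R.round(3).tolist(),st['joint_pos'],st['clock']); print(s['fx'],np.linalg.inv(s['world_to_cam'])[:3].round(3).tolist())
E
```

```text
[0.4215403  0.21923467 0.30468164] [[-0.147, 0.989, 0.001], [0.989, 0.147, 0.0], [0.0, 0.001, -1.0]] [ 2.40281600e-01 -2.39385709e-01  1.89725257e+00  7.58625172e-05
  1.48276463e+00  9.26863991e-02] 1.2
315.18722828353367 [[0.989, -0.141, -0.037, 0.413], [0.146, 0.96, 0.24, 0.287], [0.002, -0.243, 0.97, 0.465]]
```

View pics/w1.png

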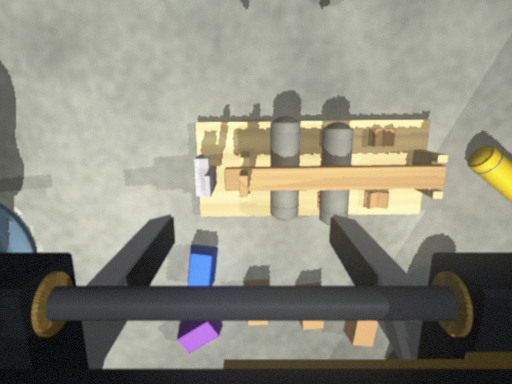

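The wrist view shows the bar running from (225,180) to (445,178). The lug is at (240,180), and the catch and tab are at (205,178).

Run:
```python
from meas import *
s=snap('wrist'); W=pts(s); z=W[...,2]; np.save('w1.npy',W); 
reg=np.zeros(z.shape,bool); reg[100:230,180:460]=1
b=reg&(z>.069)&(z<.083)
cv2.imwrite('pics/w2.png',cv2.resize(s['frame'][100:230,180:460],None,fx=2.8,fy=2.8,interpolation=cv2.INTER_CUBIC))
q=W[b]
# robust line fit
for k in range(4):
    vx,vy,x0,y0=cv2.fitLine((q[:,:2]*1000).astype(np.float32),cv2.DIST_HUBER,0,.01,.01).ravel()
    d=-(q[:,0]*1000-x0)*vy+(q[:,1]*1000-y0)*vx; q=q[abs(d)<17]
    d=d[abs(d)<17]
if vx<0: vx,vy=-vx,-vy
yaw=np.degrees(np.arctan2(vy,vx)); t=(q[:,0]*1000-x0)*vx+(q[:,1]*1000-y0)*vy
print('beam yaw',yaw,'pt',x0,y0,'t range',np.percentile(t,[0,.5,99.5,100]),'d',np.percentile(d,[1,99]))
c=reg&(z>.09); Q=W[c]; tt=(Q[:,0]*1000-x0)*vx+(Q[:,1]*1000-y0)*vy; dd=-(Q[:,0]*1000-x0)*vy+(Q[:,1]*1000-y0)*vx
print('high',np.c_[np.histogram(tt,np.arange(-200,-80,4))[0],np.arange(-200,-84,4)].tolist())
for a in (104,112): print(a,[ (int(v),) for v in np.histogram(z[c],[.09,.1,.105,.11,.115,.12])[0]])
print('lug/tab dd',np.percentile(dd,[5,50,95]))
```

```text
beam yaw 8.890577 pt 532.6944 221.3807 t range [-162.82510016 -156.94101168  134.56986399  136.89264689] d [-15.48015402  14.07042488]
high [[0, -200], [0, -196], [0, -192], [0, -188], [0, -184], [0, -180], [0, -176], [0, -172], [0, -168], [70, -164], [120, -160], [0, -156], [0, -152], [0, -148], [0, -144], [0, -140], [0, -136], [0, -132], [0, -128], [72, -124], [75, -120], [75, -116], [0, -112], [0, -108], [0, -104], [0, -100], [0, -96], [0, -92], [0, -88]]
104 [(42,), (26,), (37,), (307,), (0,)]
112 [(42,), (26,), (37,), (307,), (0,)]
lug/tab dd [-11.47113916  11.44379586  24.93291473]
```

View pics/w2.png

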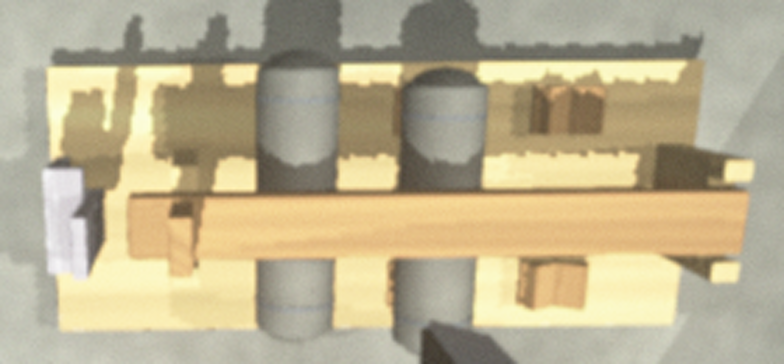

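```bash
python3 -c "
from h import *
go(.4018,.2009,.101,8.89)"
```

```text
travel [-16.5 -21.6 203.2] spin -0.0054 q6 0.09 t 1.2
```

Emit:
carry_out:
  deltas:
    - {"travel": [-17, -22, 40], "spin": -0.005}
    - {"travel": [-17, -22, 80], "spin": -0.005}
    - {"travel": [-17, -22, 120], "spin": -0.005}
    - {"travel": [-17, -22, 140], "spin": -0.005}
    - {"travel": [-17, -22, 160], "spin": -0.005}
    - {"travel": [-17, -22, 175], "spin": -0.005}
    - {"travel": [-17, -22, 190], "spin": -0.005}
    - {"travel": [-17, -22, 200], "spin": -0.005}
    - {"travel": [-17, -22, 203], "spin": -0.005}
    - {"travel": [-17, -22, 203], "spin": -0.005}
    - {"travel": [-17, -22, 203], "spin": -0.005}
  jaw: 72

```text
clock: 2.17
ee_pos: [0.4016, 0.2013, 0.1018]
tool_rot: [0.649, 0.761, 0.0, 0.0]
wrist_force: [-0.1, -0.7, 0.1]
grip_width: 0.0721
finger_force: 0.0
```

Run:
```python
from h import *
go(.4018,.2009,.101,8.89)
s=snap('wrist'); cv2.imwrite('pics/w3.png',cv2.resize(s['frame'][60:310,110:400],None,fx=2.4,fy=2.4,interpolation=cv2.INTER_CUBIC)); W=pts(s)
u=np.array([np.cos(np.radians(8.89)),np.sin(np.radians(8.89))]); p,R,st=tool()
q=W[np.isfinite(W[...,2])&(W[...,2]>.107)&(W[...,2]<.117)]; t=((q[:,:2]-p[:2])@u)*1000; n=((q[:,:2]-p[:2])@[-u[1],u[0]])*1000
k=(abs(t)<60)&(abs(n)<25)
h,e=np.histogram(t[k],np.arange(-60,61,2)); print([(int(a),int(b)) for a,b in zip(e,h) if b>3]); print(np.median(n[k]),np.percentile(n[k],[5,95]))
```

```text
travel [-0.5  0.2  0.8] spin 0.0027 q6 0.05 t 2.2
[(-48, 16), (-46, 29), (-44, 29), (-42, 28), (-40, 33), (-38, 42), (-36, 150), (-32, 45), (-30, 187), (-28, 192), (-26, 227), (8, 39), (10, 191), (12, 187), (14, 189), (16, 189), (18, 148), (36, 154), (38, 42), (40, 34), (42, 25), (44, 31), (46, 27), (48, 8)]
1.9735315743131583 [-12.92885019  10.6181016 ]
```

View pics/w3.png

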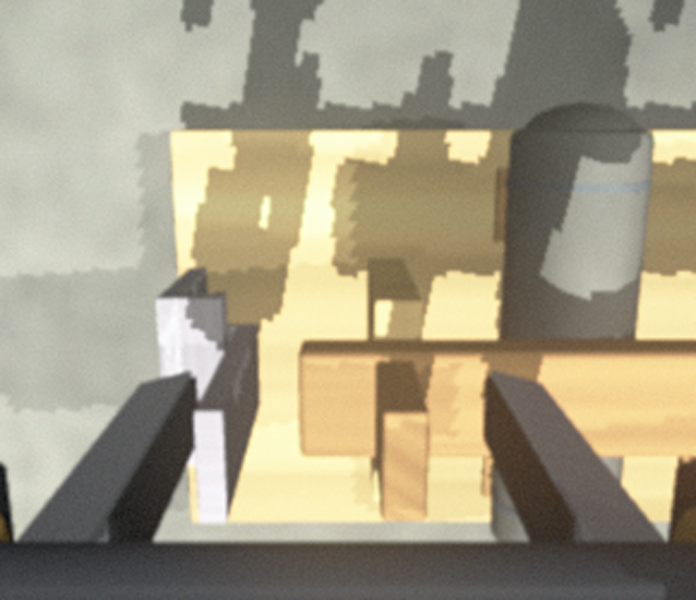

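The lug top is at +9 to +19 mm and the tab at −31 to −25 mm from the TCP, so the gripper is centred on the pinch. I close gradually.

Emit:
carry_out:
  deltas:
    - {"travel": [0, 0, 0], "spin": 0}
    - {"travel": [0, 0, 0], "spin": 0}
    - {"travel": [0, 0, 0], "spin": 0}
    - {"travel": [0, 0, 0], "spin": 0}
    - {"travel": [0, 0, 0], "spin": 0}
  jaw: 46
  force: 20

```text
clock: 2.63
ee_pos: [0.4006, 0.2007, 0.1013]
tool_rot: [0.649, 0.76, -0.001, -0.001]
wrist_force: [-4.1, -0.0, 4.0]
grip_width: 0.0464
finger_force: 2.6
```

Emit:
carry_out:
  deltas:
    - {"travel": [0, 0, 0], "spin": 0}
    - {"travel": [0, 0, 0], "spin": 0}
    - {"travel": [0, 0, 0], "spin": 0}
    - {"travel": [0, 0, 0], "spin": 0}
    - {"travel": [0, 0, 0], "spin": 0}
    - {"travel": [0, 0, 0], "spin": 0}
  jaw: 34
  force: 25

```text
clock: 3.13
ee_pos: [0.4016, 0.2008, 0.1013]
tool_rot: [0.65, 0.76, 0.0, 0.0]
wrist_force: [0.8, 0.3, 0.3]
grip_width: 0.0374
finger_force: 25.0
```

Emit:
carry_out:
  deltas:
    - {"travel": [0, 0, 0], "spin": 0}
    - {"travel": [0, 0, 0], "spin": 0}
    - {"travel": [0, 0, 0], "spin": 0}
    - {"travel": [0, 0, -1], "spin": 0}
    - {"travel": [0, 0, -2], "spin": 0}
    - {"travel": [0, 0, -3], "spin": 0}
    - {"travel": [0, 0, -4], "spin": 0}
    - {"travel": [0, 0, -5], "spin": 0}
  jaw: 30
  force: 50

```text
clock: 3.8
ee_pos: [0.4012, 0.2008, 0.1063]
tool_rot: [0.649, 0.76, -0.0, -0.0]
wrist_force: [0.8, 0.5, -2.1]
grip_width: 0.0373
finger_force: 50.0
```

Emit:
carry_out:
  deltas:
    - {"travel": [0, 0, -3], "spin": 0}
    - {"travel": [0, 0, -6], "spin": 0}
    - {"travel": [0, 0, -9], "spin": 0}
    - {"travel": [0, 0, -12], "spin": 0}
    - {"travel": [0, 0, -15], "spin": 0}
    - {"travel": [0, 0, -20], "spin": 0}
    - {"travel": [0, 0, -25], "spin": 0}
    - {"travel": [0, 0, -30], "spin": 0}
    - {"travel": [0, 0, -35], "spin": 0}
    - {"travel": [0, 0, -40], "spin": 0}
    - {"travel": [0, 0, -50], "spin": 0}
    - {"travel": [0, 0, -60], "spin": 0}

```text
clock: 4.8
ee_pos: [0.4012, 0.2008, 0.167]
tool_rot: [0.649, 0.76, -0.0, -0.0]
wrist_force: [0.6, -0.7, -1.3]
grip_width: 0.0377
finger_force: 50.0
```

Run:
```python
from h import *
s=snap('scene','s2.png')
s=snap('top'); W=pts(s); z=W[...,2]; reg=np.zeros(z.shape,bool); reg[145:290,170:260]=1
q=W[reg&(z>.1)&(z<.16)]; print(len(q),np.percentile(q[:,0],[1,99]),[ (round(a,2),round(float(np.median(q[abs(q[:,0]-a)<.01,2])),4), round(float(np.median(q[abs(q[:,0]-a)<.01,1])),4)) for a in np.arange(.44,.67,.04)])
```

```text
923 [0.45006923 0.66758861] [(np.float64(0.44), 0.1443, 0.2152), (np.float64(0.48), nan, nan), (np.float64(0.52), 0.145, 0.2186), (np.float64(0.56), 0.1453, 0.2252), (np.float64(0.6), 0.1457, 0.2319), (np.float64(0.64), 0.1459, 0.2375)]
  return _methods._mean(a, axis=axis, dtype=dtype,
  ret = ret.dtype.type(ret / rcount)
```

View pics/s2.png

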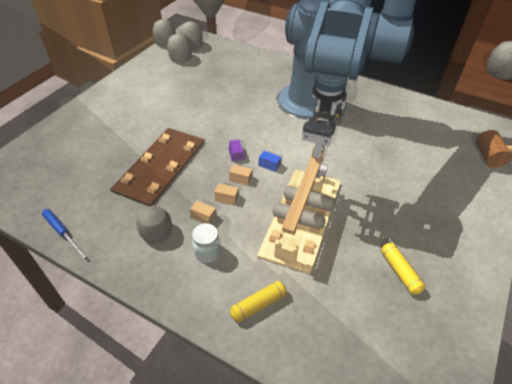

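The bar is off and level at beam top 145 mm, held at the lug (315,155). I lay it on the bench 150 mm to the rack's +y side.

Emit:
carry_out:
  deltas:
    - {"travel": [25, 0, 0], "spin": 0}
    - {"travel": [50, 0, 0], "spin": 0}
    - {"travel": [75, 0, 0], "spin": 0}
    - {"travel": [100, 0, 0], "spin": 0}
    - {"travel": [125, 0, 0], "spin": 0}
    - {"travel": [150, 0, 0], "spin": 0}
    - {"travel": [150, 0, 20], "spin": 0}
    - {"travel": [150, 0, 40], "spin": 0}
    - {"travel": [150, 0, 60], "spin": 0}
    - {"travel": [150, 0, 80], "spin": 0}
    - {"travel": [150, 0, 95], "spin": 0}
    - {"travel": [150, 0, 98], "spin": 0}

```text
clock: 5.9
ee_pos: [0.3758, 0.3478, 0.0652]
tool_rot: [0.649, 0.76, -0.003, -0.001]
wrist_force: [-0.4, -0.2, -1.7]
grip_width: 0.0371
finger_force: 50.0
```

Emit:
carry_out:
  deltas:
    - {"travel": [0, 0, 2], "spin": 0}
    - {"travel": [0, 0, 4], "spin": 0}
    - {"travel": [0, 0, 5.5], "spin": 0}
    - {"travel": [0, 0, 6.5], "spin": 0}
    - {"travel": [0, 0, 7], "spin": 0}
    - {"travel": [0, 0, 7], "spin": 0}

```text
clock: 6.4
ee_pos: [0.3782, 0.3491, 0.0617]
tool_rot: [0.649, 0.76, 0.0, 0.0]
wrist_force: [0.1, 0.3, -2.0]
grip_width: 0.0375
finger_force: 50.0
```

Emit:
carry_out:
  deltas:
    - {"travel": [0, 0, 0.5], "spin": 0}
    - {"travel": [0, 0, 1], "spin": 0}
    - {"travel": [0, 0, 1.5], "spin": 0}
    - {"travel": [0, 0, 1.5], "spin": 0}

```text
clock: 6.73
ee_pos: [0.3784, 0.3493, 0.0614]
tool_rot: [0.649, 0.76, -0.0, 0.0]
wrist_force: [-2.2, -2.6, 8.7]
grip_width: 0.0373
finger_force: 50.0
```

Emit:
carry_out:
  deltas:
    - {"travel": [0, 0, 0], "spin": 0}
    - {"travel": [0, 0, 0], "spin": 0}
    - {"travel": [0, 0, 0], "spin": 0}
    - {"travel": [0, 0, 0], "spin": 0}
    - {"travel": [0, 0, 0], "spin": 0}
    - {"travel": [0, 0, 0], "spin": 0}
  jaw: 74
  force: 10

```text
clock: 7.23
ee_pos: [0.3774, 0.3487, 0.0593]
tool_rot: [0.649, 0.76, -0.001, -0.0]
wrist_force: [-0.0, -0.6, 0.3]
grip_width: 0.073
finger_force: 0.0
```

```bash
python3 -c "
from h import *
go(.49,.19,.30,8.89)"
```

```text
travel [-174.5   86.1 -240.8] spin 0.0019 q6 0.37 t 7.2
```

Emit:
carry_out:
  deltas:
    - {"travel": [0, 0, -30], "spin": 0}
    - {"travel": [0, 0, -70], "spin": 0}
    - {"travel": [0, 0, -110], "spin": 0}
    - {"travel": [-20, 10, -145], "spin": 0}
    - {"travel": [-50, 25, -175], "spin": 0}
    - {"travel": [-80, 40, -205], "spin": 0}
    - {"travel": [-110, 55, -230], "spin": 0}
    - {"travel": [-145, 70, -241], "spin": 0}
    - {"travel": [-175, 86, -241], "spin": 0}
    - {"travel": [-175, 86, -241], "spin": 0}
    - {"travel": [-175, 86, -241], "spin": 0}
  jaw: 60

```text
clock: 8.15
ee_pos: [0.4907, 0.1883, 0.3004]
tool_rot: [0.651, 0.759, -0.0, -0.0]
wrist_force: [-0.5, 0.2, -0.1]
grip_width: 0.0602
finger_force: 0.0
```

```bash
cat > rackm.py <<'E'
from meas import *
s=snap('wrist','w4.png'); W=pts(s); z=W[...,2]
u=np.array([np.cos(np.radians(8.89)),np.sin(np.radians(8.89))]); n=np.array([-u[1],u[0]]); o=np.array([.5391,.2224])
X=(W[...,:2]-o)@u*1000; Y=(W[...,:2]-o)@n*1000
for c in (-70,0,70):
    k=(abs(X-c)<25)&(abs(Y)<90)&(z>.042)&(z<.070)
    if k.sum()<50: print(c,'empty',k.sum()); continue
    x,y,zz=X[k],Y[k],z[k]
    # circle fit: x^2+z^2 linear, axis x = a+b*y
    A=np.c_[np.ones_like(x),y,x*0]; 
    from scipy.optimize import least_squares
    f=lambda p: np.hypot(x-p[0]-p[1]*y,zz*1000-p[2])-20
    m=abs(y)<55
    f2=lambda p: f(p)[m]
    r=least_squares(f2,[c,0,39],loss='soft_l1'); p=r.x
    print(c,k.sum(),'x0 %.2f slope %.2f deg zc %.1f'%(p[0],np.degrees(np.arctan(p[1])),p[2]),'y ends',np.percentile(y,[.5,99.5]).round(1))
    ym=np.mean(np.percentile(y,[.5,99.5])); print('   world centre',(o+(p[0]+p[1]*ym)*u/1000+ym*n/1000).round(4))
E
python3 rackm.py
```

```text
-70 3108 x0 -69.51 slope -0.13 deg zc 38.4 y ends [-63.7  73.5]
   world centre [0.4697 0.2165]
0 3057 x0 0.56 slope -0.15 deg zc 38.3 y ends [-72.1  65.1]
   world centre [0.5402 0.219 ]
70 empty 0
```

View pics/w4.png

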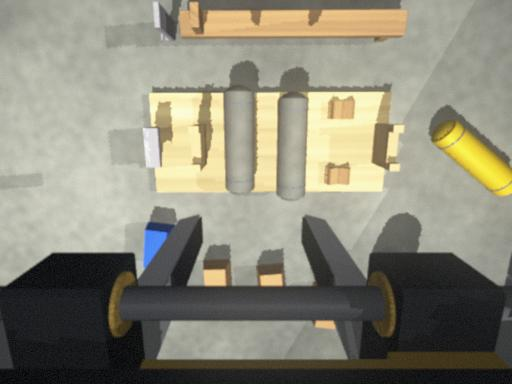

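The wrist view shows both pestles lying in their places at (239,140) and (291,147), with the +x place at (340,140) empty. The bar lies level on the bench at (290,22). Next I look at the stand.

Emit:
carry_out:
  deltas:
    - {"travel": [-480, -30, 0], "spin": 0.06}
    - {"travel": [-480, -30, 0], "spin": 0.06}
    - {"travel": [-480, -30, 0], "spin": 0.06}
    - {"travel": [-480, -30, 0], "spin": 0.06}
    - {"travel": [-480, -30, 0], "spin": 0.06}
    - {"travel": [-480, -30, 0], "spin": 0.06}
    - {"travel": [-480, -30, 0], "spin": 0.06}
    - {"travel": [-480, -30, 0], "spin": 0.06}
    - {"travel": [-480, -30, 0], "spin": 0.06}
    - {"travel": [-480, -30, 0], "spin": 0.06}
    - {"travel": [-480, -30, 0], "spin": 0.06}
    - {"travel": [-480, -30, 0], "spin": 0.06}

```text
clock: 9.2
ee_pos: [0.5356, -0.291, 0.2995]
tool_rot: [0.672, 0.74, -0.0, -0.001]
wrist_force: [-0.7, -0.3, 0.4]
grip_width: 0.0602
finger_force: 0.0
```

```bash
cat > standm.py <<'E'
from meas import *
import sys
s=snap('wrist',sys.argv[1]); hsv=cv2.cvtColor(s['frame'],cv2.COLOR_BGR2HSV); W=pts(s); z=W[...,2]
p,R,st=tool(); print(p.round(4),st['clock'])
H,S,V=cv2.split(hsv)
dark=((H<20)&(S>125)&(V<115)).astype(np.uint8); dark=cv2.morphologyEx(dark,cv2.MORPH_CLOSE,np.ones((25,25)))
cs,_=cv2.findContours(dark,cv2.RETR_EXTERNAL,cv2.CHAIN_APPROX_NONE); c=max(cs,key=cv2.contourArea)
print('board',cv2.contourArea(c),cv2.boundingRect(c),rect(ray(s,c.reshape(-1,2),.012)))
tan=((H>10)&(H<26)&(S>70)&(V>110)).astype(np.uint8)
cs,_=cv2.findContours(tan,cv2.RETR_EXTERNAL,cv2.CHAIN_APPROX_NONE)
for c in cs:
    if cv2.contourArea(c)>60: print('tan',c.reshape(-1,2).mean(0).round(),cv2.contourArea(c),'z',np.nanmedian(z[c.reshape(-1,2)[:,1],c.reshape(-1,2)[:,0]]).round(3),rect(ray(s,c.reshape(-1,2),.02)))
E
python3 standm.py w5.png
```

```text
[ 0.5355 -0.2932  0.2992] 9.25
board 1546.5 (361, 302, 151, 67) (array([ 877.9, -552.7]), 4.06, 254.5, 125.9)
tan [391. 309.] 153.0 z 0.398 (array([ 777.9, -504.4]), -77.6, 94.6, 11.9)
tan [118. 302.] 594.5 z 0.396 (array([ 347.8, -536.4]), 81.39, 117.7, 28.2)
tan [257. 131.] 21751.0 z 0.011 (array([ 539.9, -251.5]), 4.87, 302.9, 136.5)
```

View pics/w5.png

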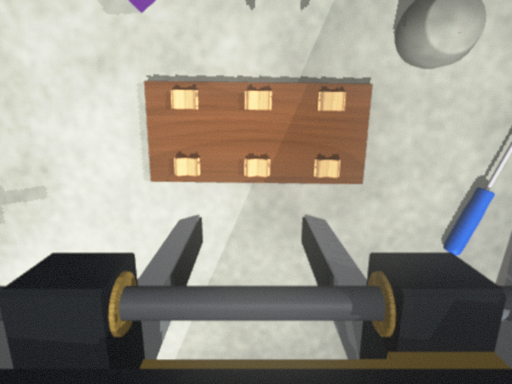

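The wrist view shows the board at (257,131), with V-block pairs at (185,97)/(187,165), (258,98)/(257,165) and (332,100)/(327,166).

Run:
```python
from meas import *
s=snap('wrist'); hsv=cv2.cvtColor(s['frame'],cv2.COLOR_BGR2HSV); H,S,V=cv2.split(hsv); W=pts(s)
m=((H<26)&(S>70)&(V>60)).astype(np.uint8); m[205:]=0
cs,_=cv2.findContours(m,cv2.RETR_EXTERNAL,cv2.CHAIN_APPROX_NONE); c=max(cs,key=cv2.contourArea)
print(rect(ray(s,c.reshape(-1,2),.012)), [ray(s,q,.012)[0,:2].round(4).tolist() for q in cv2.boxPoints(cv2.minAreaRect(c))])
b=((V>200)&(S>50)&(m>0)).astype(np.uint8)
cs,_=cv2.findContours(b,cv2.RETR_EXTERNAL,cv2.CHAIN_APPROX_NONE)
for c in cs:
    if cv2.contourArea(c)>100: print(c.reshape(-1,2).mean(0).round(),rect(ray(s,c.reshape(-1,2),.021)))
```

```text
(array([ 539.9, -252. ]), 4.85, 308.4, 139.1) [[0.3813, -0.3353], [0.3812, -0.1957], [0.6871, -0.1699], [0.7115, -0.3074]]
[329. 166.] (array([ 645.1, -289.5]), 4.93, 29.2, 24.2)
[257. 165.] (array([ 544. , -297.7]), 5.44, 36.7, 24.2)
[187. 165.] (array([ 445.8, -306.4]), 5.44, 36.8, 25.6)
[334.  99.] (array([ 637.8, -198.4]), 5.42, 29.7, 23.2)
[258.  98.] (array([ 536.9, -206.7]), 5.41, 36.0, 23.1)
[184.  97.] (array([ 438.2, -215.4]), 5.41, 36.6, 24.4)
```

```bash
python3 -c "
from h import *
go(.4697,.2165,.15,8.8)"
```

```text
travel [510.7 -17.1 150. ] spin -0.0585 q6 -0.78 t 9.3
```

Emit:
carry_out:
  deltas:
    - {"travel": [511, -17, 90], "spin": -0.0585}
    - {"travel": [511, -17, 90], "spin": -0.0585}
    - {"travel": [511, -17, 90], "spin": -0.0585}
    - {"travel": [511, -17, 90], "spin": -0.0585}
    - {"travel": [511, -17, 90], "spin": -0.0585}
    - {"travel": [511, -17, 90], "spin": -0.0585}
    - {"travel": [511, -17, 90], "spin": -0.0585}
    - {"travel": [511, -17, 90], "spin": -0.0585}
    - {"travel": [511, -17, 90], "spin": -0.0585}
    - {"travel": [511, -17, 90], "spin": -0.0585}
    - {"travel": [511, -17, 90], "spin": -0.0585}
    - {"travel": [511, -17, 90], "spin": -0.0585}
  jaw: 57

```text
clock: 10.3
ee_pos: [0.469, 0.2029, 0.2135]
tool_rot: [0.649, 0.761, -0.0, -0.0]
wrist_force: [1.9, 0.3, 0.0]
grip_width: 0.057
finger_force: 0.0
```

Emit:
carry_out:
  deltas:
    - {"travel": [0, 0, 0], "spin": 0}
    - {"travel": [0, 0, 0], "spin": 0}
    - {"travel": [0, 0, 0], "spin": 0}

```text
clock: 10.55
ee_pos: [0.4705, 0.2, 0.2138]
tool_rot: [0.649, 0.761, -0.0, -0.0]
wrist_force: [0.5, 0.4, -0.5]
grip_width: 0.0571
finger_force: 0.0
```

```bash
python3 -c "
from h import *
go(.4697,.2165,.039,8.8)"
```

```text
travel [ 16.4   1.9 174.8] spin 0.0045 q6 0.02 t 10.6
```

Emit:
carry_out:
  deltas:
    - {"travel": [16, 2, 30], "spin": 0.0045}
    - {"travel": [16, 2, 65], "spin": 0.0045}
    - {"travel": [16, 2, 100], "spin": 0.0045}
    - {"travel": [16, 2, 125], "spin": 0.0045}
    - {"travel": [16, 2, 145], "spin": 0.0045}
    - {"travel": [16, 2, 160], "spin": 0.0045}
    - {"travel": [16, 2, 170], "spin": 0.0045}
    - {"travel": [16, 2, 174.5], "spin": 0.0045}
    - {"travel": [16, 2, 174.5], "spin": 0.0045}
    - {"travel": [16, 2, 174.5], "spin": 0.0045}

```text
clock: 11.38
ee_pos: [0.4719, 0.2149, 0.0404]
tool_rot: [0.652, 0.758, 0.001, 0.0]
wrist_force: [0.3, -0.3, 0.6]
grip_width: 0.0572
finger_force: 0.0
```

Emit:
carry_out:
  deltas:
    - {"travel": [0, 0, 0], "spin": 0}
    - {"travel": [0, 0, 0], "spin": 0}
    - {"travel": [0, 0, 0], "spin": 0}
    - {"travel": [0, 0, 0], "spin": 0}
    - {"travel": [0, 0, 0], "spin": 0}
    - {"travel": [0, 0, 0], "spin": 0}
  jaw: 34
  force: 40

```text
clock: 11.88
ee_pos: [0.4692, 0.2149, 0.04]
tool_rot: [0.651, 0.759, -0.002, -0.002]
wrist_force: [-7.9, -2.7, 8.5]
grip_width: 0.039
finger_force: 40.0
```

```bash
python3 -c "
from h import *
go(.4405,-.2607,.13,5.0)"
```

```text
travel [-465.8 -100.8  -89.1] spin 0.0645 q6 0.06 t 11.9
```

Emit:
carry_out:
  deltas:
    - {"travel": [0, 0, -3], "spin": 0}
    - {"travel": [0, 0, -8], "spin": 0}
    - {"travel": [0, 0, -15], "spin": 0}
    - {"travel": [0, 0, -25], "spin": 0}
    - {"travel": [0, 0, -40], "spin": 0}
    - {"travel": [0, 0, -60], "spin": 0}
    - {"travel": [0, 0, -80], "spin": 0}
    - {"travel": [-15, -3, -95], "spin": 0}
    - {"travel": [-40, -9, -100], "spin": 0}
    - {"travel": [-75, -16, -100], "spin": 0.02}
    - {"travel": [-110, -24, -100], "spin": 0.04}
    - {"travel": [-145, -31, -100], "spin": 0.064}

```text
clock: 12.88
ee_pos: [0.4622, 0.0659, 0.1407]
tool_rot: [0.676, 0.737, 0.0, 0.001]
wrist_force: [0.6, -0.6, -3.5]
grip_width: 0.0387
finger_force: 40.0
```

Emit:
carry_out:
  deltas:
    - {"travel": [-35, -5, 0], "spin": 0}
    - {"travel": [-70, -11, 0], "spin": 0}
    - {"travel": [-105, -17, 0], "spin": 0}
    - {"travel": [-140, -23, 0], "spin": 0}
    - {"travel": [-175, -30, 0], "spin": 0}
    - {"travel": [-210, -36, 0], "spin": 0}
    - {"travel": [-240, -42, 0], "spin": 0}
    - {"travel": [-270, -46, 0], "spin": 0}
    - {"travel": [-290, -48, 0], "spin": 0}
    - {"travel": [-300, -49, 0], "spin": 0}
    - {"travel": [-300, -49, 0], "spin": 0}
    - {"travel": [-300, -49, 0], "spin": 0}

```text
clock: 13.88
ee_pos: [0.4395, -0.2355, 0.1397]
tool_rot: [0.676, 0.737, 0.0, -0.0]
wrist_force: [0.9, 0.0, -4.9]
grip_width: 0.0394
finger_force: 40.0
```

Run:
```python
from h import *
go(.4405,-.2607,.041,5.0)
s=snap('scene')
from h import tool
print(tool()[2]['grip_width'],tool()[2]['wrist_force'].round(1))
```

```text
travel [-25.3  -1.2  98.7] spin -0.0007 q6 -0.81 t 13.9
0.0390081348629218 [ 0.3 -0.2 -4.3]
```

Emit:
carry_out:
  deltas:
    - {"travel": [-12, 0, 0], "spin": 0}
    - {"travel": [-25, -1, 15], "spin": 0}
    - {"travel": [-25, -1, 35], "spin": 0}
    - {"travel": [-25, -1, 55], "spin": 0}
    - {"travel": [-25, -1, 72], "spin": 0}
    - {"travel": [-25, -1, 84], "spin": 0}
    - {"travel": [-25, -1, 91], "spin": 0}
    - {"travel": [-25, -1, 94], "spin": 0}
    - {"travel": [-25, -1, 96], "spin": 0}
    - {"travel": [-25, -1, 98], "spin": 0}
    - {"travel": [-25, -1, 98], "spin": 0}

```text
clock: 14.85
ee_pos: [0.4412, -0.2613, 0.0421]
tool_rot: [0.676, 0.737, -0.0, 0.001]
wrist_force: [0.3, -0.3, -3.6]
grip_width: 0.0394
finger_force: 40.0
```

Run:
```python
from h import *
go(.4405,-.2607,.040,5.0)
```

```text
travel [ 0.6 -0.7  2.1] spin -0.0001 q6 -0.84 t 14.8
```

Emit:
carry_out:
  deltas:
    - {"travel": [0, 0, 0.7], "spin": 0}
    - {"travel": [0, 0, 1.4], "spin": 0}
    - {"travel": [0, 0, 2], "spin": 0}
    - {"travel": [0, 0, 2.4], "spin": 0}
    - {"travel": [0, 0, 2.4], "spin": 0}

```text
clock: 15.27
ee_pos: [0.4413, -0.2614, 0.0409]
tool_rot: [0.676, 0.737, -0.0, 0.0]
wrist_force: [-5.0, 3.1, 8.1]
grip_width: 0.0392
finger_force: 40.0
```

Contact (8 N). I release, keeping the opening narrow near the V-blocks, and rise.

Emit:
carry_out:
  deltas:
    - {"travel": [0, 0, 0], "spin": 0}
    - {"travel": [0, 0, 0], "spin": 0}
    - {"travel": [0, 0, 0], "spin": 0}
    - {"travel": [0, 0, 0], "spin": 0}
    - {"travel": [0, 0, -15], "spin": 0}
    - {"travel": [0, 0, -40], "spin": 0}
    - {"travel": [0, 0, -80], "spin": 0}
    - {"travel": [0, 0, -120], "spin": 0}
    - {"travel": [0, 0, -160], "spin": 0}
    - {"travel": [0, 0, -170], "spin": 0}
    - {"travel": [0, 0, -170], "spin": 0}
  jaw: 57

```text
clock: 16.18
ee_pos: [0.4427, -0.2627, 0.2136]
tool_rot: [0.676, 0.737, -0.0, 0.004]
wrist_force: [0.1, -0.6, -0.4]
grip_width: 0.0572
finger_force: 0.0
```

Run:
```python
from h import *
go(.5402,.219,.17,8.8)
s=snap('top'); W=pts(s); k=(W[...,2]>.045)&(W[...,2]<.07)&(abs(W[...,0]-.44)<.06)&(abs(W[...,1]+.26)<.1); q=W[k]; print(len(q),q.mean(0))
```

```text
travel [471.7 138.8  41.3] spin -0.0665 q6 -0.84 t 16.2
693 [ 0.44047536 -0.25410253  0.05521229]
```

Emit:
carry_out:
  deltas:
    - {"travel": [472, 139, 10], "spin": -0.0665}
    - {"travel": [472, 139, 10], "spin": -0.0665}
    - {"travel": [472, 139, 10], "spin": -0.0665}
    - {"travel": [472, 139, 10], "spin": -0.0665}
    - {"travel": [472, 139, 10], "spin": -0.0665}
    - {"travel": [472, 139, 10], "spin": -0.0665}
    - {"travel": [472, 139, 10], "spin": -0.0665}
    - {"travel": [472, 139, 10], "spin": -0.0665}
    - {"travel": [472, 139, 10], "spin": -0.0665}
    - {"travel": [472, 139, 10], "spin": -0.0665}
    - {"travel": [472, 139, 10], "spin": -0.0665}
    - {"travel": [472, 139, 10], "spin": -0.0665}

```text
clock: 17.23
ee_pos: [0.5365, 0.2238, 0.1954]
tool_rot: [0.65, 0.76, -0.002, -0.002]
wrist_force: [1.2, -0.3, 0.3]
grip_width: 0.0575
finger_force: 0.0
```

Emit:
carry_out:
  deltas:
    - {"travel": [0, 0, 30], "spin": 0}
    - {"travel": [0, 0, 50], "spin": 0}
    - {"travel": [0, 0, 60], "spin": 0}
    - {"travel": [0, 0, 60], "spin": 0}

```text
clock: 17.57
ee_pos: [0.5348, 0.2206, 0.1336]
tool_rot: [0.651, 0.759, -0.004, -0.003]
wrist_force: [-0.3, -0.3, -0.5]
grip_width: 0.057
finger_force: 0.0
```

```bash
python3 -c "
from h import *
go(.5402,.219,.040,8.8)"; python3 rackm.py
```

```text
travel [-2.4  6.  93.6] spin -0.0001 q6 0.04 t 17.6
-70 empty 0
0 7569 x0 0.74 slope -0.19 deg zc 38.4 y ends [-68.2  65.6]
   world centre [0.54   0.2212]
70 empty 0
```

Emit:
carry_out:
  deltas:
    - {"travel": [-2, 5, 15], "spin": 0}
    - {"travel": [-2, 5, 35], "spin": 0}
    - {"travel": [-2, 5, 55], "spin": 0}
    - {"travel": [-2, 5, 72], "spin": 0}
    - {"travel": [-2, 5, 84], "spin": 0}
    - {"travel": [-2, 5, 91], "spin": 0}
    - {"travel": [-2, 5, 93], "spin": 0}
    - {"travel": [-2, 5, 93], "spin": 0}
    - {"travel": [-2, 5, 93], "spin": 0}

```text
clock: 18.37
ee_pos: [0.5444, 0.2202, 0.0473]
tool_rot: [0.651, 0.759, 0.001, 0.001]
wrist_force: [0.1, 0.1, 0.5]
grip_width: 0.0572
finger_force: 0.0
```

```bash
python3 -c "
from h import *
go(.5402,.219,.040,8.8)"
```

```text
travel [-0.6 -4.3  7.3] spin -0.0002 q6 0.04 t 18.4
```

Emit:
carry_out:
  deltas:
    - {"travel": [0, -4, 3], "spin": 0}
    - {"travel": [0, -4, 6], "spin": 0}
    - {"travel": [0, -4, 7], "spin": 0}
    - {"travel": [0, -4, 7], "spin": 0}
    - {"travel": [0, -4, 7], "spin": 0}
    - {"travel": [0, -4, 7], "spin": 0}

```text
clock: 18.87
ee_pos: [0.5396, 0.2195, 0.0393]
tool_rot: [0.651, 0.759, 0.0, 0.0]
wrist_force: [0.4, -0.6, 0.9]
grip_width: 0.0571
finger_force: 0.0
```

Emit:
carry_out:
  deltas:
    - {"travel": [0, 0, 0], "spin": 0}
    - {"travel": [0, 0, 0], "spin": 0}
    - {"travel": [0, 0, 0], "spin": 0}
    - {"travel": [0, 0, 0], "spin": 0}
    - {"travel": [0, 0, 0], "spin": 0}
    - {"travel": [0, 0, 0], "spin": 0}
  jaw: 34
  force: 40

```text
clock: 19.37
ee_pos: [0.5394, 0.2195, 0.0393]
tool_rot: [0.651, 0.759, -0.0, -0.0]
wrist_force: [-2.0, -0.0, 2.8]
grip_width: 0.0391
finger_force: 40.0
```

```bash
python3 -c "
from h import *
go(.6397,-.2433,.13,5.0)"
```

```text
travel [-472.7   28.3  -90.7] spin 0.0663 q6 0.04 t 19.4
```

Emit:
carry_out:
  deltas:
    - {"travel": [0, 0, -3], "spin": 0}
    - {"travel": [0, 0, -8], "spin": 0}
    - {"travel": [0, 0, -15], "spin": 0}
    - {"travel": [0, 0, -25], "spin": 0}
    - {"travel": [0, 0, -40], "spin": 0}
    - {"travel": [0, 0, -60], "spin": 0}
    - {"travel": [0, 0, -80], "spin": 0}
    - {"travel": [-15, 1, -95], "spin": 0}
    - {"travel": [-40, 2, -100], "spin": 0}
    - {"travel": [-75, 4, -100], "spin": 0.02}
    - {"travel": [-110, 6, -100], "spin": 0.04}
    - {"travel": [-145, 8, -100], "spin": 0.066}

```text
clock: 20.37
ee_pos: [0.5699, 0.0762, 0.1404]
tool_rot: [0.676, 0.737, 0.0, 0.001]
wrist_force: [0.7, -0.3, -4.7]
grip_width: 0.0392
finger_force: 40.0
```

Emit:
carry_out:
  deltas:
    - {"travel": [-35, 4, 0], "spin": 0}
    - {"travel": [-70, 8, 0], "spin": 0}
    - {"travel": [-105, 12, 0], "spin": 0}
    - {"travel": [-140, 16, 0], "spin": 0}
    - {"travel": [-175, 20, 0], "spin": 0}
    - {"travel": [-210, 24, 0], "spin": 0}
    - {"travel": [-245, 29, 0], "spin": 0}
    - {"travel": [-280, 34, 0], "spin": 0}
    - {"travel": [-310, 39, 0], "spin": 0}
    - {"travel": [-325, 42, 0], "spin": 0}
    - {"travel": [-325, 42, 0], "spin": 0}
    - {"travel": [-325, 42, 0], "spin": 0}

```text
clock: 21.37
ee_pos: [0.6397, -0.2432, 0.1395]
tool_rot: [0.676, 0.737, 0.0, -0.0]
wrist_force: [0.2, 0.1, -3.3]
grip_width: 0.0394
finger_force: 40.0
```

Run:
```python
from h import *
go(.6397,-.2433,.040,5.0)
```

```text
travel [-0.1 -0.  99.5] spin -0.0012 q6 -0.62 t 21.4
```

Emit:
carry_out:
  deltas:
    - {"travel": [0, 0, 20], "spin": 0}
    - {"travel": [0, 0, 45], "spin": 0}
    - {"travel": [0, 0, 65], "spin": 0}
    - {"travel": [0, 0, 80], "spin": 0}
    - {"travel": [0, 0, 89], "spin": 0}
    - {"travel": [0, 0, 93], "spin": 0}
    - {"travel": [0, 0, 95.5], "spin": 0}
    - {"travel": [0, 0, 96.5], "spin": 0}
    - {"travel": [0, 0, 97.5], "spin": 0}
    - {"travel": [0, 0, 98.5], "spin": 0}
    - {"travel": [0, 0, 99.3], "spin": 0}
    - {"travel": [0, 0, 99.3], "spin": 0}

```text
clock: 22.37
ee_pos: [0.64, -0.2428, 0.0403]
tool_rot: [0.676, 0.737, 0.0, 0.0]
wrist_force: [0.0, 0.1, -4.6]
grip_width: 0.0387
finger_force: 40.0
```

Emit:
carry_out:
  deltas:
    - {"travel": [0, 0, 0.7], "spin": 0}
    - {"travel": [0, 0, 1.3], "spin": 0}
    - {"travel": [0, 0, 1.8], "spin": 0}
    - {"travel": [0, 0, 1.8], "spin": 0}

```text
clock: 22.7
ee_pos: [0.6401, -0.2428, 0.04]
tool_rot: [0.675, 0.737, -0.0, -0.0]
wrist_force: [-5.5, 2.4, 5.7]
grip_width: 0.0391
finger_force: 40.0
```

Emit:
carry_out:
  deltas:
    - {"travel": [0, 0, 0], "spin": 0}
    - {"travel": [0, 0, 0], "spin": 0}
    - {"travel": [0, 0, 0], "spin": 0}
    - {"travel": [0, 0, 0], "spin": 0}
    - {"travel": [0, 0, -15], "spin": 0}
    - {"travel": [0, 0, -40], "spin": 0}
    - {"travel": [0, 0, -80], "spin": 0}
    - {"travel": [0, 0, -120], "spin": 0}
    - {"travel": [30, 0, -160], "spin": 0}
    - {"travel": [70, 0, -180], "spin": 0}
    - {"travel": [110, -20, -200], "spin": 0}
    - {"travel": [150, -40, -220], "spin": 0}
  jaw: 57

```text
clock: 23.7
ee_pos: [0.5984, -0.1148, 0.251]
tool_rot: [0.676, 0.737, 0.001, 0.002]
wrist_force: [0.3, 0.1, 0.1]
grip_width: 0.0571
finger_force: 0.0
```

```bash
python3 -c "
from h import *
go(.55,-.09,.32,5.0)"
```

```text
travel [ 28.8 -45.8 -69.2] spin 0.0001 q6 -0.46 t 23.7
```

Emit:
carry_out:
  deltas:
    - {"travel": [20, -20, -30], "spin": 0}
    - {"travel": [45, -40, -60], "spin": 0}
    - {"travel": [60, -50, -70], "spin": 0}
    - {"travel": [60, -50, -70], "spin": 0}
    - {"travel": [60, -50, -70], "spin": 0}
    - {"travel": [60, -50, -70], "spin": 0}

```text
clock: 24.2
ee_pos: [0.5431, -0.0609, 0.3174]
tool_rot: [0.676, 0.737, -0.0, -0.0]
wrist_force: [-0.4, -0.1, -0.1]
grip_width: 0.057
finger_force: 0.0
```

```bash
cat > chockm.py <<'E'
from meas import *
s=snap('wrist','w%d.png'%(robot.sense()['clock']*100)); hsv=cv2.cvtColor(s['frame'],cv2.COLOR_BGR2HSV); W=pts(s); z=W[...,2]; p,R,st=tool(); print(p.round(3),round(st['clock'],2))
H,S,V=cv2.split(hsv)
top=((z>.030)&(z<.040)&(H>8)&(H<26)&(S>60)).astype(np.uint8); top=cv2.morphologyEx(top,cv2.MORPH_OPEN,np.ones((3,3)))
cs,_=cv2.findContours(top,cv2.RETR_EXTERNAL,cv2.CHAIN_APPROX_NONE)
for c in cs:
    if cv2.contourArea(c)>250: print(c.reshape(-1,2).mean(0).round(),cv2.contourArea(c),rect(ray(s,c.reshape(-1,2),.034)))
E
python3 chockm.py; ls -t pics|head -1
python3 - <<'E'
from meas import *
s=snap('top'); W=pts(s); z=W[...,2]
u=np.array([np.cos(np.radians(5)),np.sin(np.radians(5))]); n=np.array([-u[1],u[0]]); o=np.array([.5401,-.252])
X=(W[...,:2]-o)@u*1000; Y=(W[...,:2]-o)@n*1000
for c in(-100,0,100):
    k=(abs(X-c)<30)&(abs(Y)<90)&(z>.045)&(z<.07); 
    if k.sum()>30:
        a,b,zz=X[k],Y[k],z[k]; f=np.polyfit(b,a,1); print(c,k.sum(),'x at mid',np.median(a),'slope deg',np.degrees(f[0]),'ends',np.percentile(b,[1,99]),'ztop',np.percentile(zz,90))
E
```

```text
[ 0.543 -0.061  0.317] 24.25
[324. 138.] 976.5 (array([641.3, -20.7]), -87.49, 59.9, 33.7)
[261. 119.] 1003.0 (array([551.5,  -2. ]), -76.17, 59.9, 33.2)
[199. 117.] 1014.0 (array([466. ,  -6.9]), -79.47, 59.9, 33.4)
w2420.png
-100 340 x at mid -100.7586884323325 slope deg -4.1309596822926355 ends [-66.31346127   2.54884223] ztop 0.059917646512463965
```

Chocks measured in the wrist view: (199,117), (261,119) and (324,138). I take chock A, the one nearest the robot.

```bash
python3 -c "
from h import *
go(.466,-.0069,.15,-79.47)"
```

```text
travel [ 60.6 -71.7 166.6] spin 1.4735 q6 -0.41 t 24.3
```

Emit:
carry_out:
  deltas:
    - {"travel": [20, -20, 40], "spin": 1.473}
    - {"travel": [40, -50, 60], "spin": 1.473}
    - {"travel": [61, -72, 80], "spin": 1.473}
    - {"travel": [61, -72, 100], "spin": 1.473}
    - {"travel": [61, -72, 120], "spin": 1.473}
    - {"travel": [61, -72, 150], "spin": 1.473}
    - {"travel": [61, -72, 166], "spin": 1.473}
    - {"travel": [61, -72, 166], "spin": 1.473}
    - {"travel": [61, -72, 166], "spin": 1.473}
    - {"travel": [61, -72, 166], "spin": 1.473}
    - {"travel": [61, -72, 166], "spin": 1.473}
    - {"travel": [61, -72, 166], "spin": 1.473}
  jaw: 78

```text
clock: 25.3
ee_pos: [0.4657, -0.0066, 0.1506]
tool_rot: [0.996, 0.089, -0.001, -0.0]
wrist_force: [0.4, -0.6, 0.1]
grip_width: 0.0781
finger_force: 0.0
```

Emit:
carry_out:
  deltas:
    - {"travel": [0, 0, 0], "spin": 0.02}
    - {"travel": [0, 0, 0], "spin": 0}
    - {"travel": [0, 0, 0], "spin": 0}

```text
clock: 25.55
ee_pos: [0.4659, -0.0063, 0.1513]
tool_rot: [0.996, 0.094, -0.001, -0.0]
wrist_force: [0.3, 0.4, -0.3]
grip_width: 0.078
finger_force: 0.0
```

```bash
python3 -c "
from h import *
go(.466,-.0069,.024,-79.47)"; python3 chockm.py
```

```text
travel [  0.2   0.7 127.3] spin 0.004 q6 1.13 t 25.6
[ 0.466 -0.006  0.151] 25.6
[253. 190.] 2241.5 (array([466.9,  -7. ]), -79.22, 59.9, 32.8)
[266.  92.] 2792.5 (array([552.1,  -2.1]), -76.14, 59.9, 33.0)
```

Emit:
carry_out:
  deltas:
    - {"travel": [1, 0.5, 35], "spin": 0}
    - {"travel": [1, 0.5, 70], "spin": 0}
    - {"travel": [1, 0.5, 95], "spin": 0}
    - {"travel": [1, 0.5, 112], "spin": 0}
    - {"travel": [1, 0.5, 122], "spin": 0}
    - {"travel": [1, 0.5, 127], "spin": 0}
    - {"travel": [1, 0.5, 127], "spin": 0}
    - {"travel": [1, 0.5, 127], "spin": 0}

```text
clock: 26.27
ee_pos: [0.468, -0.0066, 0.0258]
tool_rot: [0.996, 0.093, 0.001, 0.0]
wrist_force: [0.0, 0.5, -0.6]
grip_width: 0.078
finger_force: 0.0
```

Emit:
carry_out:
  deltas:
    - {"travel": [0, 0, 0], "spin": 0}
    - {"travel": [0, 0, 0], "spin": 0}
    - {"travel": [0, 0, 0], "spin": 0}
    - {"travel": [0, 0, 0], "spin": 0}
    - {"travel": [0, 0, -10], "spin": 0}
    - {"travel": [0, 0, -40], "spin": 0}
    - {"travel": [0, 0, -75], "spin": 0}
    - {"travel": [0, 0, -110], "spin": 0}
    - {"travel": [0, 0, -110], "spin": 0}
  jaw: 55
  force: 20

```text
clock: 27.02
ee_pos: [0.4717, -0.0074, 0.1428]
tool_rot: [0.996, 0.093, 0.006, 0.002]
wrist_force: [1.4, -1.2, 0.3]
grip_width: 0.0604
finger_force: 20.0
```

```bash
python3 -c "
from h import *
go(.4788,-.2574,.134,-85)"
```

```text
travel [-39.3 247.    9.7] spin 0.0983 q6 1.13 t 27.0
```

Emit:
carry_out:
  deltas:
    - {"travel": [-6, 35, 0], "spin": 0.05}
    - {"travel": [-12, 70, 0], "spin": 0.098}
    - {"travel": [-18, 105, 0], "spin": 0.098}
    - {"travel": [-24, 140, 0], "spin": 0.098}
    - {"travel": [-30, 175, 0], "spin": 0.098}
    - {"travel": [-35, 210, 0], "spin": 0.098}
    - {"travel": [-38, 235, 5], "spin": 0.098}
    - {"travel": [-39, 247, 10], "spin": 0.098}
    - {"travel": [-39, 247, 10], "spin": 0.098}
    - {"travel": [-39, 247, 10], "spin": 0.098}
    - {"travel": [-39, 247, 10], "spin": 0.098}

```text
clock: 27.93
ee_pos: [0.4741, -0.2547, 0.1245]
tool_rot: [0.999, 0.044, -0.0, -0.001]
wrist_force: [0.4, 0.1, -0.4]
grip_width: 0.0598
finger_force: 20.0
```

Run:
```python
from meas import *
go(.4788,-.2574,.0365,-85)
s=snap('wrist','w9.png'); W=pts(s); z=W[...,2]
u=np.array([np.cos(np.radians(5)),np.sin(np.radians(5))]); n=np.array([-u[1],u[0]]); o=np.array([.5401,-.252])
X=(W[...,:2]-o)@u*1000; Y=(W[...,:2]-o)@n*1000
for c in(-100,0,100):
    k=(abs(X-c)<30)&(abs(Y)<90)&(z>.045)&(z<.07); 
    if k.sum()>30:
        a,b,zz=X[k],Y[k],z[k]; f=np.polyfit(b,a,1); print(c,k.sum(),'x at mid',np.median(a),'slope deg',np.degrees(f[0]),'ends',np.percentile(b,[1,99]),'ztop',np.percentile(zz,90))
```

```text
travel [ 4.6  3.3 88. ] spin 0.0013 q6 0.78 t 27.9
-100 185 x at mid -86.55998265863984 slope deg 7.81960322056676 ends [-71.26297974 -56.7177132 ] ztop 0.054620874751698786
```

View pics/w9.png

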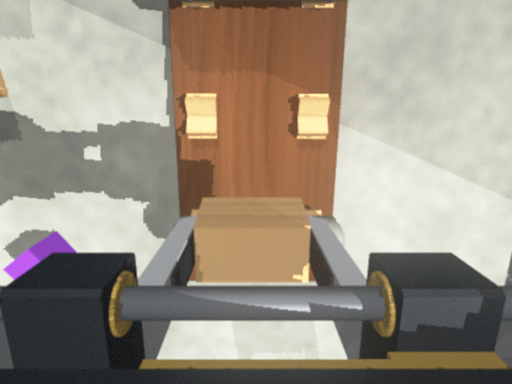

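The chock is held square between the fingers, in front of the pestle, with the board's middle cradle at (200,115)/(313,115). I descend in part, then correct.

Emit:
carry_out:
  deltas:
    - {"travel": [7, 2, 25], "spin": 0}
    - {"travel": [7, 2, 50], "spin": 0}
    - {"travel": [7, 2, 65], "spin": 0}
    - {"travel": [7, 2, 70], "spin": 0}
    - {"travel": [7, 2, 70], "spin": 0}
    - {"travel": [7, 2, 70], "spin": 0}
    - {"travel": [7, 2, 70], "spin": 0}
    - {"travel": [7, 2, 70], "spin": 0}

```text
clock: 28.65
ee_pos: [0.4817, -0.2571, 0.0555]
tool_rot: [0.999, 0.044, 0.0, -0.0]
wrist_force: [2.0, 2.1, -1.0]
grip_width: 0.0596
finger_force: 20.0
```

```bash
python3 -c "
from h import *
go(.4788,-.2574,.0365,-85)"
```

```text
travel [-3.  0. 19.] spin 0.0005 q6 0.78 t 28.6
```

Emit:
carry_out:
  deltas:
    - {"travel": [0, 0, 6], "spin": 0}
    - {"travel": [0, 0, 11], "spin": 0}
    - {"travel": [0, 0, 15], "spin": 0}
    - {"travel": [0, 0, 17], "spin": 0}
    - {"travel": [0, 0, 18], "spin": 0}
    - {"travel": [0, 0, 18], "spin": 0}
    - {"travel": [0, 0, 18], "spin": 0}

```text
clock: 29.23
ee_pos: [0.4806, -0.2575, 0.0374]
tool_rot: [0.999, 0.044, -0.001, -0.001]
wrist_force: [-5.7, 3.2, 9.6]
grip_width: 0.0601
finger_force: 20.0
```

```bash
python3 -c "
from h import *
go(.4788,-.2574,.0365,-85)"
```

```text
travel [-1.8 -0.3  1. ] spin 0.0004 q6 0.78 t 29.2
```

Emit:
carry_out:
  deltas:
    - {"travel": [0, 0, -0.8], "spin": 0}
    - {"travel": [-0.7, 0, -0.8], "spin": 0}
    - {"travel": [-1.4, 0, -0.8], "spin": 0}
    - {"travel": [-2, 0, -0.8], "spin": 0}
    - {"travel": [-2, 0, -0.8], "spin": 0}
    - {"travel": [-2, 0, -0.8], "spin": 0}

```text
clock: 29.73
ee_pos: [0.4797, -0.258, 0.0377]
tool_rot: [0.999, 0.044, 0.0, 0.0]
wrist_force: [1.9, -0.7, -2.2]
grip_width: 0.0598
finger_force: 20.0
```

Emit:
carry_out:
  deltas:
    - {"travel": [-0.5, 0, 0.6], "spin": 0}
    - {"travel": [-0.5, 0, 0.6], "spin": 0}
    - {"travel": [-0.5, 0, 0.6], "spin": 0}

```text
clock: 29.98
ee_pos: [0.4797, -0.258, 0.0375]
tool_rot: [0.999, 0.044, 0.001, 0.0]
wrist_force: [4.6, 1.3, -0.0]
grip_width: 0.0597
finger_force: 20.0
```

Emit:
carry_out:
  deltas:
    - {"travel": [0, 0, 0], "spin": 0}
    - {"travel": [0, 0, 0], "spin": 0}
    - {"travel": [0, 0, 0], "spin": 0}
    - {"travel": [0, 0, -20], "spin": 0}
    - {"travel": [0, 0, -60], "spin": 0}
    - {"travel": [0, 0, -100], "spin": 0}
    - {"travel": [0, 0, -120], "spin": 0}
    - {"travel": [0, 0, -150], "spin": 0}
    - {"travel": [0, 0, -150], "spin": 0}
  jaw: 74

```text
clock: 30.73
ee_pos: [0.4812, -0.2601, 0.1935]
tool_rot: [0.999, 0.044, 0.003, 0.004]
wrist_force: [1.0, 0.1, 0.4]
grip_width: 0.0741
finger_force: 0.0
```

```bash
python3 -c "
from h import *
go(.5521,-.0021,.16,-76.15)"; python3 chockm.py
```

```text
travel [  92.9 -251.1   32.2] spin -0.1544 q6 0.78 t 30.7
[ 0.48  -0.259  0.191] 30.78
[12. 86.] 827.5 (array([555.8, -19.9]), 13.66, 33.4, 28.8)
```

Touched the pestle (about 4 N) and released. Next is chock B.

Emit:
carry_out:
  deltas:
    - {"travel": [12, -35, 0], "spin": -0.05}
    - {"travel": [25, -70, 0], "spin": -0.1}
    - {"travel": [37, -105, 0], "spin": -0.154}
    - {"travel": [50, -140, 0], "spin": -0.154}
    - {"travel": [63, -175, 10], "spin": -0.154}
    - {"travel": [75, -205, 20], "spin": -0.154}
    - {"travel": [86, -235, 30], "spin": -0.154}
    - {"travel": [93, -251, 35], "spin": -0.154}
    - {"travel": [93, -251, 35], "spin": -0.154}
    - {"travel": [93, -251, 35], "spin": -0.154}
    - {"travel": [93, -251, 35], "spin": -0.154}
  jaw: 78

```text
clock: 31.7
ee_pos: [0.5491, -0.0004, 0.1514]
tool_rot: [0.993, 0.12, -0.001, 0.0]
wrist_force: [0.1, 0.3, 0.5]
grip_width: 0.0782
finger_force: 0.0
```

```bash
python3 chockm.py;  python3 -c "
from h import *
go(.5521,-.0021,.0245,-76.15)"
```

```text
[ 0.549 -0.001  0.152] 31.75
[255. 187.] 2266.5 (array([553.2,  -1.9]), -76.19, 59.8, 32.6)
[302.  91.] 2796.5 (array([642.4, -20.7]), -87.4, 59.9, 33.2)
travel [  2.4   1.9 127.4] spin -0.0016 q6 1.12 t 31.8
```

Emit:
carry_out:
  deltas:
    - {"travel": [3, 1.5, 35], "spin": 0}
    - {"travel": [3, 1.5, 70], "spin": 0}
    - {"travel": [3, 1.5, 95], "spin": 0}
    - {"travel": [3, 1.5, 112], "spin": 0}
    - {"travel": [3, 1.5, 122], "spin": 0}
    - {"travel": [3, 1.5, 127], "spin": 0}
    - {"travel": [3, 1.5, 127], "spin": 0}
    - {"travel": [3, 1.5, 127], "spin": 0}

```text
clock: 32.42
ee_pos: [0.5539, -0.0011, 0.0263]
tool_rot: [0.993, 0.12, 0.001, 0.0]
wrist_force: [-0.2, -0.5, 0.7]
grip_width: 0.0779
finger_force: 0.0
```

Emit:
carry_out:
  deltas:
    - {"travel": [0, 0, 0], "spin": 0}
    - {"travel": [0, 0, 0], "spin": 0}
    - {"travel": [0, 0, 0], "spin": 0}
    - {"travel": [0, 0, 0], "spin": 0}
    - {"travel": [0, 0, -10], "spin": 0}
    - {"travel": [0, 0, -40], "spin": 0}
    - {"travel": [0, 0, -75], "spin": 0}
    - {"travel": [0, 0, -110], "spin": 0}
    - {"travel": [0, 0, -110], "spin": 0}
    - {"travel": [0, 0, -110], "spin": 0}
    - {"travel": [0, 0, -110], "spin": 0}
  jaw: 55
  force: 20

```text
clock: 33.33
ee_pos: [0.5525, -0.0003, 0.1349]
tool_rot: [0.993, 0.12, -0.0, -0.0]
wrist_force: [0.2, 0.4, -0.9]
grip_width: 0.0603
finger_force: 20.0
```

```bash
python3 -c "
from h import *
go(.599,-.2469,.134,-85)"
```

```text
travel [-13.8 250.5   0.9] spin 0.1541 q6 1.12 t 33.3
```

Emit:
carry_out:
  deltas:
    - {"travel": [-2, 35, 0], "spin": 0.05}
    - {"travel": [-4, 70, 0], "spin": 0.1}
    - {"travel": [-6, 105, 0], "spin": 0.154}
    - {"travel": [-8, 140, 0], "spin": 0.154}
    - {"travel": [-10, 175, 0], "spin": 0.154}
    - {"travel": [-12, 210, 0], "spin": 0.154}
    - {"travel": [-14, 235, 0], "spin": 0.154}
    - {"travel": [-14, 250.5, 0], "spin": 0.154}
    - {"travel": [-14, 250.5, 20], "spin": 0.154}
    - {"travel": [-14, 250.5, 45], "spin": 0.154}
    - {"travel": [-14, 250.5, 65], "spin": 0.154}
    - {"travel": [-14, 250.5, 75], "spin": 0.154}

```text
clock: 34.33
ee_pos: [0.5966, -0.245, 0.0553]
tool_rot: [0.999, 0.044, -0.003, -0.002]
wrist_force: [-0.6, -0.9, -1.7]
grip_width: 0.0597
finger_force: 20.0
```

Emit:
carry_out:
  deltas:
    - {"travel": [0, 0, 1], "spin": 0}
    - {"travel": [0, 0, 1], "spin": 0}
    - {"travel": [0, 0, 1], "spin": 0}
    - {"travel": [0, 0, 1], "spin": 0}

```text
clock: 34.67
ee_pos: [0.6003, -0.2475, 0.0608]
tool_rot: [0.999, 0.044, 0.001, 0.001]
wrist_force: [0.1, -0.4, -0.2]
grip_width: 0.0597
finger_force: 20.0
```

```bash
python3 -c "
from h import *
go(.599,-.2469,.0380,-85)"
```

```text
travel [-1.3 -0.7 22.8] spin 0.0004 q6 0.92 t 34.7
```

Emit:
carry_out:
  deltas:
    - {"travel": [-1.5, 0, 7], "spin": 0}
    - {"travel": [-1.5, 0, 13], "spin": 0}
    - {"travel": [-1.5, 0, 17], "spin": 0}
    - {"travel": [-1.5, 0, 19], "spin": 0}
    - {"travel": [-1.5, 0, 20.5], "spin": 0}
    - {"travel": [-1.5, 0, 21], "spin": 0}
    - {"travel": [-1.5, 0, 21.5], "spin": 0}
    - {"travel": [-1.5, 0, 21.5], "spin": 0}
    - {"travel": [-1.5, 0, 21.5], "spin": 0}

```text
clock: 35.42
ee_pos: [0.5979, -0.2473, 0.0381]
tool_rot: [0.999, 0.044, 0.0, 0.0]
wrist_force: [-2.3, 1.6, 3.9]
grip_width: 0.0594
finger_force: 20.0
```

Light board contact. I ease up a little and slide toward the pestle, to +x.

Emit:
carry_out:
  deltas:
    - {"travel": [0, 0, -0.4], "spin": 0}
    - {"travel": [1, 0, -0.4], "spin": 0}
    - {"travel": [2, 0, -0.4], "spin": 0}
    - {"travel": [3, 0, -0.4], "spin": 0}
    - {"travel": [3, 0, -0.4], "spin": 0}
    - {"travel": [3, 0, -0.4], "spin": 0}

```text
clock: 35.92
ee_pos: [0.6011, -0.2472, 0.0382]
tool_rot: [0.999, 0.044, 0.0, 0.0]
wrist_force: [-0.5, -0.8, 2.4]
grip_width: 0.0601
finger_force: 20.0
```

Emit:
carry_out:
  deltas:
    - {"travel": [0.5, 0, 0], "spin": 0}
    - {"travel": [1, 0, 0], "spin": 0}
    - {"travel": [1.5, 0, 0], "spin": 0}
    - {"travel": [1.5, 0, 0], "spin": 0}
    - {"travel": [1.5, 0, 0], "spin": 0}

```text
clock: 36.33
ee_pos: [0.6023, -0.2469, 0.0382]
tool_rot: [0.999, 0.044, 0.0, 0.0]
wrist_force: [-2.0, -0.8, 3.6]
grip_width: 0.0596
finger_force: 20.0
```

Emit:
carry_out:
  deltas:
    - {"travel": [0, 0, 0], "spin": 0}
    - {"travel": [0, 0, 0], "spin": 0}
    - {"travel": [0, 0, 0], "spin": 0}
    - {"travel": [0, 0, -20], "spin": 0}
    - {"travel": [0, 0, -60], "spin": 0}
    - {"travel": [0, 0, -100], "spin": 0}
    - {"travel": [0, 0, -140], "spin": 0}
    - {"travel": [0, 0, -180], "spin": 0}
    - {"travel": [-30, 0, -220], "spin": 0}
    - {"travel": [-60, 0, -250], "spin": 0}
    - {"travel": [-100, 0, -260], "spin": 0}
    - {"travel": [-140, 0, -260], "spin": 0}
  jaw: 74

```text
clock: 37.33
ee_pos: [0.4686, -0.2593, 0.302]
tool_rot: [0.999, 0.044, 0.003, 0.003]
wrist_force: [-0.8, -1.0, 0.1]
grip_width: 0.074
finger_force: 0.0
```

Emit:
carry_out:
  deltas:
    - {"travel": [-40, -80, 0], "spin": -1.4}
    - {"travel": [-40, -80, 0], "spin": -1.4}
    - {"travel": [-40, -80, 0], "spin": -1.4}
    - {"travel": [-40, -80, 0], "spin": -1.4}
    - {"travel": [-40, -80, 0], "spin": -1.4}
    - {"travel": [-40, -80, 0], "spin": -1.4}
    - {"travel": [-40, -80, 0], "spin": -1.4}
    - {"travel": [-40, -80, 0], "spin": -1.4}
    - {"travel": [-40, -80, 0], "spin": -1.4}
    - {"travel": [-40, -80, 0], "spin": -1.4}
    - {"travel": [-40, -80, 0], "spin": -1.4}
    - {"travel": [-40, -80, 0], "spin": -1.4}

```text
clock: 38.33
ee_pos: [0.4214, -0.1822, 0.2975]
tool_rot: [0.735, 0.678, 0.0, -0.0]
wrist_force: [-0.3, -0.2, -0.2]
grip_width: 0.0743
finger_force: 0.0
```

Run:
```python
from meas import *
s=snap('top'); np.save('topW.npy',pts(s)); W=pts(s); z=W[...,2]; p,R,st=tool(); print(p.round(3),st['clock'])
a,b=180,300
cv2.imwrite('pics/t2.png',cv2.resize(s['frame'][130:290,90:430],None,fx=2.3,fy=2.3,interpolation=cv2.INTER_CUBIC))
u=np.array([np.cos(np.radians(5)),np.sin(np.radians(5))]); n=np.array([-u[1],u[0]]); o=np.array([.5401,-.252])
X=(W[...,:2]-o)@u*1000; Y=(W[...,:2]-o)@n*1000
from scipy.optimize import least_squares
for c in(-100,100):
    k=(abs(X-c)<28)&(abs(Y)<90)&(z>.049)&(z<.07); x,y,zz=X[k],Y[k],z[k]*1000
    r=least_squares(lambda q:np.hypot(x-q[0]-q[1]*y,zz-q[2])-20,[c,0,39],loss='soft_l1').x
    print('pestle',k.sum(),r.round(2),np.degrees(r[1]).round(2),np.percentile(y,[1,99]).round(1))
hsv=cv2.cvtColor(s['frame'],cv2.COLOR_BGR2HSV)
m=((z>.040)&(z<.0505)&(hsv[...,1]>60)&(abs(Y)<60)&(abs(X)<90)).astype(np.uint8)
cs,_=cv2.findContours(m,cv2.RETR_EXTERNAL,cv2.CHAIN_APPROX_NONE)
for c in cs:
    if cv2.contourArea(c)>30:
        cc,a,l,w=rect(ray(s,c.reshape(-1,2),.046)); d=cc/1000-o; print('chock',(d@u*1000).round(1),(d@n*1000).round(1),a,l,w)
```

```text
[ 0.421 -0.182  0.298] 38.3833
pestle 339 [-1.0053e+02  2.0000e-02  3.8810e+01] 1.32 [-11.7  69.4]
pestle 613 [100.08   0.    38.81] 0.02 [-64.5  67.4]
chock -63.5 18.7 -84.54 37.8 36.7
chock 58.9 2.5 -85.12 61.6 34.9
```

View pics/t2.png

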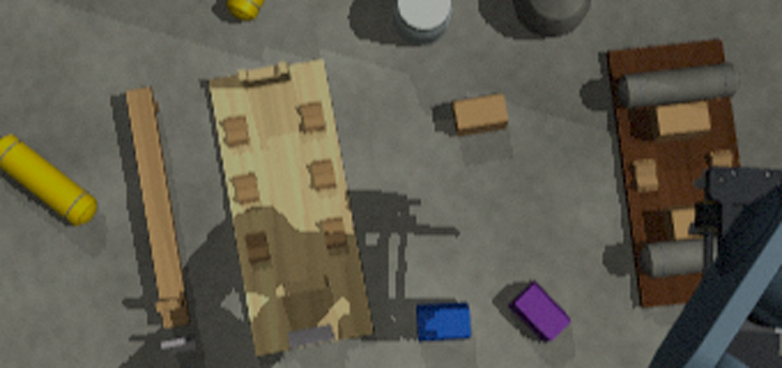

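The top view shows both pestles in the end cradles at (680,85) and (680,257) with chocks at (683,118) and (683,222). The third chock is at (480,112), the rack is empty, and the bar is on the bench at (158,200).

```bash
python3 -c "
from h import *
go(.40,.32,.30,8.89)"
```

```text
travel [498.7 -62.9  -2.3] spin -0.2382 q6 -0.57 t 38.4
```

Emit:
carry_out:
  deltas:
    - {"travel": [499, -63, 0], "spin": -0.238}
    - {"travel": [499, -63, 0], "spin": -0.238}
    - {"travel": [499, -63, 0], "spin": -0.238}
    - {"travel": [499, -63, 0], "spin": -0.238}
    - {"travel": [499, -63, 0], "spin": -0.238}
    - {"travel": [499, -63, 0], "spin": -0.238}
    - {"travel": [499, -63, 0], "spin": -0.238}
    - {"travel": [499, -63, 0], "spin": -0.238}
    - {"travel": [499, -63, 0], "spin": -0.238}
    - {"travel": [499, -63, 0], "spin": -0.238}
    - {"travel": [499, -63, 0], "spin": -0.238}
    - {"travel": [499, -63, 0], "spin": -0.238}

```text
clock: 39.38
ee_pos: [0.3996, 0.3196, 0.2978]
tool_rot: [0.651, 0.759, 0.0, 0.0]
wrist_force: [0.2, -0.0, 0.5]
grip_width: 0.074
finger_force: 0.0
```

Emit:
carry_out:
  deltas:
    - {"travel": [0, 0, 0], "spin": 0}
    - {"travel": [0, 0, 0], "spin": 0}
    - {"travel": [0, 0, 0], "spin": 0}

```text
clock: 39.63
ee_pos: [0.4002, 0.317, 0.2974]
tool_rot: [0.651, 0.759, -0.0, 0.0]
wrist_force: [-0.2, -0.4, 0.2]
grip_width: 0.0738
finger_force: 0.0
```

Run:
```python
from meas import *
# stand check
s=snap('top'); W=pts(s); z=W[...,2]
u=np.array([np.cos(np.radians(5)),np.sin(np.radians(5))]); n=np.array([-u[1],u[0]]); o=np.array([.5401,-.252])
X=(W[...,:2]-o)@u*1000; Y=(W[...,:2]-o)@n*1000
from scipy.optimize import least_squares
for c in(-100,100):
    k=(abs(X-c)<28)&(abs(Y)<90)&(z>.049)&(z<.07); x,y,zz=X[k],Y[k],z[k]*1000
    r=least_squares(lambda q:np.hypot(x-q[0]-q[1]*y,zz-q[2])-20,[c,0,39],loss='soft_l1').x
    print('pestle',k.sum(),r.round(2),np.degrees(r[1]).round(2),np.percentile(y,[1,99]).round(1))
hsv=cv2.cvtColor(s['frame'],cv2.COLOR_BGR2HSV)
m=((z>.040)&(z<.0505)&(hsv[...,1]>60)&(abs(Y)<60)&(abs(X)<90)).astype(np.uint8)
cs,_=cv2.findContours(m,cv2.RETR_EXTERNAL,cv2.CHAIN_APPROX_NONE)
for c in cs:
    if cv2.contourArea(c)>30:
        cc,a,l,w=rect(ray(s,c.reshape(-1,2),.046)); d=cc/1000-o; print('chock',(d@u*1000).round(1),(d@n*1000).round(1),a,l,w)
# bar on the bench, wrist
s=snap('wrist'); W=pts(s); z=W[...,2]; k=(z>.029)&(z<.043)&(W[...,1]>.31)&(W[...,1]<.46)&(W[...,0]>.3)&(W[...,0]<.7); q=W[k]; print(len(q))
for i in range(4):
    vx,vy,x0,y0=cv2.fitLine((q[:,:2]*1000).astype(np.float32),cv2.DIST_HUBER,0,.01,.01).ravel()
    d=-(q[:,0]*1000-x0)*vy+(q[:,1]*1000-y0)*vx; q=q[abs(d)<17]
print('yaw',np.degrees(np.arctan2(vy,vx)),x0,y0)
t=lambda Q:(Q[:,0]*1000-x0)*vx+(Q[:,1]*1000-y0)*vy
g=lambda Q:-(Q[:,0]*1000-x0)*vy+(Q[:,1]*1000-y0)*vx
print('beam t',np.percentile(t(q),[.5,99.5]))
Q=W[(z>.064)&(z<.080)&(W[...,1]>.3)]; Q=Q[(abs(g(Q))<20)&(t(Q)<-60)]; h,e=np.histogram(t(Q),np.arange(-220,0,2)); print([(int(a),int(b)) for a,b in zip(e,h) if b>3])
for lo,hi in((-190,-145),(-145,-90)):
    kk=(t(Q)>lo)&(t(Q)<hi); 
    if kk.sum(): print(lo,np.percentile(t(Q)[kk],[2,98]),'g',np.percentile(g(Q)[kk],[2,98]))
np.save('bar.npy',[vx,vy,x0,y0])
cv2.imwrite('pics/w10.png',s['frame'])
```

```text
pestle 652 [-99.75  -0.    38.58] -0.0 [-63.4  69.9]
pestle 623 [ 9.970e+01 -1.000e-02  3.892e+01] -0.53 [-64.7  68.3]
chock -63.6 3.0 -86.4 63.0 37.1
chock 59.3 2.8 -85.16 62.4 34.3
4930
yaw 8.752114 517.8337 370.64972
beam t [-142.90246076  133.6633351 ]
[(-166, 15), (-164, 26), (-162, 41), (-160, 40), (-158, 4), (-124, 22), (-122, 44), (-120, 32), (-118, 34), (-116, 43)]
-190 [-164.65413004 -157.9542238 ] g [-14.02649258  11.31223235]
-145 [-122.85902687 -114.29708103] g [-14.09681189  11.31195412]
```

View pics/w10.png

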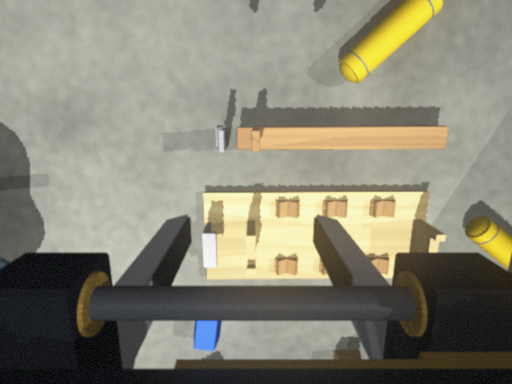

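The wrist view shows the bar lying from (238,138) to (447,138), with the tab at (221,138) and the lug at (256,138). The rack is empty below it.

```bash
python3 -c "
from h import *
go(.3862,.3504,.062,8.75)"
```

```text
travel [ 36.1  -9.  235.7] spin -0.0009 q6 0.29 t 39.7
```

Emit:
carry_out:
  deltas:
    - {"travel": [20, -5, 35], "spin": 0}
    - {"travel": [36, -9, 70], "spin": 0}
    - {"travel": [36, -9, 105], "spin": 0}
    - {"travel": [36, -9, 140], "spin": 0}
    - {"travel": [36, -9, 165], "spin": 0}
    - {"travel": [36, -9, 185], "spin": 0}
    - {"travel": [36, -9, 200], "spin": 0}
    - {"travel": [36, -9, 210], "spin": 0}
    - {"travel": [36, -9, 215], "spin": 0}
    - {"travel": [36, -9, 215], "spin": 0}
    - {"travel": [36, -9, 215], "spin": 0}
    - {"travel": [36, -9, 215], "spin": 0}
  jaw: 74

```text
clock: 40.73
ee_pos: [0.3868, 0.3517, 0.0841]
tool_rot: [0.651, 0.759, 0.001, 0.0]
wrist_force: [0.0, -0.2, 0.0]
grip_width: 0.0739
finger_force: 0.0
```

Run:
```python
from h import *
go(.3862,.3504,.062,8.75)
s=snap('wrist'); W=pts(s); z=W[...,2]; p,R,st=tool(); a=np.radians(8.75); u=np.array([np.cos(a),np.sin(a)]); n=np.array([-u[1],u[0]])
q=W[(z>.065)&(z<.080)]; t=((q[:,:2]-p[:2])@u)*1000; d=((q[:,:2]-p[:2])@n)*1000; k=(abs(t)<36)&(abs(d)<30)
h,e=np.histogram(t[k],np.arange(-36,37,2)); print([(int(a),int(b)) for a,b in zip(e,h) if b>3], np.percentile(d[k],[3,97]))
q=W[(z>.03)&(z<.042)]; t=((q[:,:2]-p[:2])@u)*1000; d=((q[:,:2]-p[:2])@n)*1000
for c in(30,60,100): 
  k=(abs(t-c)<8)&(abs(d)<40); print(c,k.sum(),np.percentile(d[k],[3,97]) if k.sum() else '')
```

```text
travel [-1.2 -0.9 22.1] spin 0.0013 q6 0.37 t 40.7
[(-36, 137), (-34, 4), (-32, 104), (-30, 151), (-28, 150), (-26, 130), (8, 123), (10, 142), (12, 161), (14, 144), (16, 150), (18, 53)] [-14.37419121  10.25363509]
30 943 [-15.62147586  12.37923043]
60 599 [-7.54129799 12.67728715]
100 957 [-15.63281152  12.71129198]
```

Emit:
carry_out:
  deltas:
    - {"travel": [-1, -0.5, 8], "spin": 0.001}
    - {"travel": [-1, -0.5, 16], "spin": 0.001}
    - {"travel": [-1, -0.5, 21], "spin": 0.001}
    - {"travel": [-1, -0.5, 22], "spin": 0.001}
    - {"travel": [-1, -0.5, 22], "spin": 0.001}
    - {"travel": [-1, -0.5, 22], "spin": 0.001}
    - {"travel": [-1, -0.5, 22], "spin": 0.001}

```text
clock: 41.37
ee_pos: [0.3857, 0.3505, 0.0609]
tool_rot: [0.651, 0.759, 0.0, 0.0]
wrist_force: [0.2, 0.2, -0.2]
grip_width: 0.0743
finger_force: 0.0
```

Emit:
carry_out:
  deltas:
    - {"travel": [0, 0, 0], "spin": 0}
    - {"travel": [0, 0, 0], "spin": 0}
    - {"travel": [0, 0, 0], "spin": 0}
    - {"travel": [0, 0, 0], "spin": 0}
    - {"travel": [0, 0, 0], "spin": 0}
    - {"travel": [0, 0, 0], "spin": 0}
    - {"travel": [0, 0, 0], "spin": 0}
  jaw: 34
  force: 25

```text
clock: 41.95
ee_pos: [0.3854, 0.3503, 0.0608]
tool_rot: [0.651, 0.759, -0.0, -0.0]
wrist_force: [0.1, -0.6, 0.8]
grip_width: 0.0375
finger_force: 25.0
```

Emit:
carry_out:
  deltas:
    - {"travel": [0, 0, 0], "spin": 0}
    - {"travel": [0, 0, 0], "spin": 0}
    - {"travel": [0, 0, 0], "spin": 0}
    - {"travel": [0, 0, -3], "spin": 0}
    - {"travel": [0, 0, -8], "spin": 0}
    - {"travel": [0, 0, -20], "spin": 0}
    - {"travel": [0, 0, -40], "spin": 0}
    - {"travel": [0, 0, -60], "spin": 0}
    - {"travel": [0, 0, -80], "spin": 0}
    - {"travel": [0, 0, -100], "spin": 0}
    - {"travel": [0, 0, -105], "spin": 0}
    - {"travel": [0, 0, -105], "spin": 0}
  jaw: 30
  force: 50

```text
clock: 42.95
ee_pos: [0.3868, 0.351, 0.1682]
tool_rot: [0.651, 0.759, 0.002, 0.001]
wrist_force: [0.2, 0.4, -2.5]
grip_width: 0.0373
finger_force: 50.0
```

```bash
python3 -c "
from h import *
go(.4016,.2008,.165,8.89)"
```

```text
travel [-150.7   -8.3    2.9] spin -0.0016 q6 0.37 t 43.0
```

Emit:
carry_out:
  deltas:
    - {"travel": [-25, -1, 0], "spin": 0}
    - {"travel": [-50, -3, 0], "spin": 0}
    - {"travel": [-75, -4, 0], "spin": 0}
    - {"travel": [-100, -6, 0], "spin": 0}
    - {"travel": [-125, -7, 0], "spin": 0}
    - {"travel": [-140, -8, 0], "spin": 0}
    - {"travel": [-151, -8, 0], "spin": 0}
    - {"travel": [-151, -8, 0], "spin": 0}
    - {"travel": [-151, -8, 0], "spin": 0}
    - {"travel": [-151, -8, 0], "spin": 0}
    - {"travel": [-151, -8, 0], "spin": 0}

```text
clock: 43.87
ee_pos: [0.4003, 0.2004, 0.1653]
tool_rot: [0.65, 0.76, -0.0, -0.0]
wrist_force: [0.1, -0.6, -1.4]
grip_width: 0.0372
finger_force: 50.0
```

```bash
cat > barm.py <<'E'
from meas import *
def bar(h0,h1):
    s=snap('wrist'); W=pts(s); z=W[...,2]; k=(z>h0)&(z<h1)&(W[...,1]>.17)&(W[...,1]<.28)&(W[...,0]>.41)&(W[...,0]<.70); q=W[k]
    for i in range(4):
        vx,vy,x0,y0=cv2.fitLine((q[:,:2]*1000).astype(np.float32),cv2.DIST_HUBER,0,.01,.01).ravel()
        d=-(q[:,0]*1000-x0)*vy+(q[:,1]*1000-y0)*vx; q=q[abs(d)<17]
    if vx<0: vx,vy=-vx,-vy
    t=(q[:,0]*1000-x0)*vx+(q[:,1]*1000-y0)*vy
    e=np.percentile(t,99.5); a=np.degrees(np.arctan2(vy,vx))
    f=np.polyfit(t,q[:,2]*1000,1)
    o=np.array([x0,y0])+(e-130)*np.array([vx,vy])
    print('yaw %.2f'%a,'origin by end',o.round(1),'n',len(q),'top z at origin %.1f pitch deg %.2f'%(np.polyval(f,e-130),np.degrees(np.arctan(f[0]))),'perp offset at old origin %.2f'%((np.array([539.1,222.4])-[x0,y0])@[-vy,vx]))
    return W
if __name__=='__main__':
    import sys; W=bar(float(sys.argv[1]),float(sys.argv[2]))
    z=W[...,2]; u=np.array([np.cos(np.radians(8.89)),np.sin(np.radians(8.89))]); n=np.array([-u[1],u[0]]); o=np.array([.5391,.2224])
    X=(W[...,:2]-o)@u*1000; Y=(W[...,:2]-o)@n*1000
    k=(z>.068)&(z<.080)&(abs(X-124)<12)&(abs(Y)<40); print('ears',k.sum(),np.percentile(Y[k],[1,99]) if k.sum() else '', np.percentile(X[k],[2,98]) if k.sum() else '')
E
python3 barm.py .12 .16;  python3 -c "
from h import *
go(.4014,.2008,.1013,8.89)"
```

```text
yaw 3.77 origin by end [433.2 214.3] n 10168 top z at origin 140.6 pitch deg -0.86 perp offset at old origin 1.11
ears 0  
travel [ 0.2  1.1 64.1] spin -0.0005 q6 0.06 t 43.9
```

```bash
sed -i 's/W\[...,0\]>.41)/W[...,0]>.46)/; s/W\[...,1\]>.17)/W[...,1]>.19)/; s/W\[...,1\]<.28)/W[...,1]<.26)/' barm.py; python3 barm.py .132 .146
python3 - <<'E'
from meas import *
s=snap('wrist'); W=pts(s); z=W[...,2]; cv2.imwrite('pics/w11.png',s['frame'])
k=(W[...,0]>.44)&(W[...,0]<.72)&(abs(W[...,1]-.225)<.06); print(np.histogram(z[k],np.arange(0,.2,.01)))
E
```

```text
yaw 8.96 origin by end [434.  205.8] n 7881 top z at origin 139.9 pitch deg -0.02 perp offset at old origin 0.06
ears 0  
(array([  351, 15918,  1077,     0,     0,     0,     0,     0,     0,
           0,     0,     0,   145,  3412,  6116,     0,     0,     0,
           0]), array([0.  , 0.01, 0.02, 0.03, 0.04, 0.05, 0.06, 0.07, 0.08, 0.09, 0.1 ,
       0.11, 0.12, 0.13, 0.14, 0.15, 0.16, 0.17, 0.18, 0.19]))
```

View pics/w11.png

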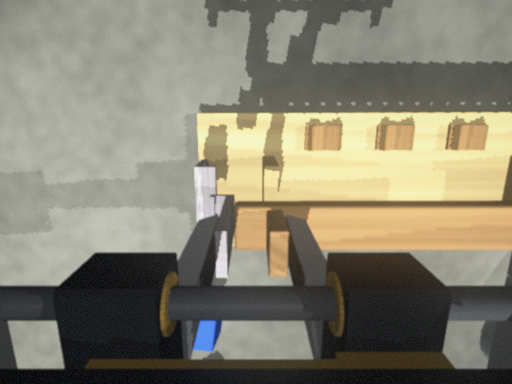

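The view shows the beam aligned over the rack, with the tab just inside the catch at (222,240). Yaw, pitch and sideways offset match the seated values. I lower in stages.

Emit:
carry_out:
  deltas:
    - {"travel": [0, 1, 10], "spin": 0}
    - {"travel": [0, 1, 20], "spin": 0}
    - {"travel": [0, 1, 30], "spin": 0}
    - {"travel": [0, 1, 37], "spin": 0}
    - {"travel": [0, 1, 38], "spin": 0}
    - {"travel": [0, 1, 38], "spin": 0}
    - {"travel": [0, 1, 38], "spin": 0}
    - {"travel": [0, 1, 38], "spin": 0}
    - {"travel": [0, 1, 38], "spin": 0}
    - {"travel": [0, 1, 38], "spin": 0}

```text
clock: 44.85
ee_pos: [0.4021, 0.2001, 0.1282]
tool_rot: [0.651, 0.759, 0.0, 0.0]
wrist_force: [0.1, 0.6, -2.0]
grip_width: 0.0371
finger_force: 50.0
```

```bash
python3 -c "
from h import *
go(.4012,.2008,.1013,8.89)
snap('top');go(.4012,.2008,.1013,8.89)
s=snap('wrist');go(.4012,.2008,.1013,8.89)
# lug / tab / catch along the bar, relative to the old bar origin
W=pts(s);z=W[...,2];u=np.array([.98799,.15454]);n=np.array([-u[1],u[0]]);o=np.array([.5391,.2224])
X=(W[...,:2]-o)@u*1000;Y=(W[...,:2]-o)@n*1000
for nm,k in(('catch',(z>.052)&(z<.063)&(X<-165)&(X>-200)&(abs(Y)<30)),('lugtab top',(z>.130)&(z<.142)&(X<-100)&(abs(Y)<12))):
  h,e=np.histogram(X[k],np.arange(-200,-100,2)); print(nm,[(int(a),int(b)) for a,b in zip(e,h) if b>3],np.percentile(Y[k],[2,98]).round(1))
"; python3 barm.py .092 .106
```

```text
travel [ 0.8 -0.8 26.9] spin -0.0017 q6 0.05 t 44.9
travel [ 0.8 -0.7 26.8] spin -0.0017 q6 0.05 t 44.9
travel [ 0.8 -0.6 26.7] spin -0.0016 q6 0.05 t 45.0
catch [(-190, 99), (-188, 175), (-186, 149), (-184, 146), (-182, 129), (-180, 126), (-178, 126), (-176, 116), (-174, 111), (-172, 90)] [-21.8  23.1]
lugtab top [(-170, 8), (-168, 32), (-166, 34), (-164, 33), (-162, 34), (-160, 37), (-158, 99), (-156, 182), (-154, 177), (-152, 174), (-130, 130), (-128, 185), (-126, 181), (-124, 186), (-122, 179), (-120, 116), (-118, 41), (-116, 35), (-114, 35), (-112, 33), (-110, 33), (-108, 17)] [-11.3  10.7]
yaw 8.90 origin by end [435.6 205.8] n 8193 top z at origin 102.5 pitch deg -0.02 perp offset at old origin 0.39
ears 0
```

Emit:
carry_out:
  deltas:
    - {"travel": [0.3, -0.2, 2], "spin": 0}
    - {"travel": [0.3, -0.2, 4], "spin": 0}
    - {"travel": [0.3, -0.2, 6], "spin": 0}
    - {"travel": [0.3, -0.2, 8], "spin": 0}
    - {"travel": [0.3, -0.2, 9], "spin": 0}
    - {"travel": [0.3, -0.2, 9], "spin": 0}

```text
clock: 45.5
ee_pos: [0.4012, 0.2002, 0.1183]
tool_rot: [0.651, 0.759, -0.0, -0.0]
wrist_force: [-0.2, 0.2, -2.0]
grip_width: 0.0372
finger_force: 50.0
```

Emit:
carry_out:
  deltas:
    - {"travel": [0, 0, 1.5], "spin": 0}
    - {"travel": [0, 0, 3], "spin": 0}
    - {"travel": [0, 0, 4.5], "spin": 0}
    - {"travel": [0, 0, 6], "spin": 0}
    - {"travel": [0, 0, 6], "spin": 0}
    - {"travel": [0, 0, 6], "spin": 0}

```text
clock: 46.0
ee_pos: [0.4014, 0.2003, 0.1126]
tool_rot: [0.651, 0.759, -0.0, -0.0]
wrist_force: [0.3, -0.1, -2.4]
grip_width: 0.0369
finger_force: 50.0
```

No contact so far. I carry on down.

Emit:
carry_out:
  deltas:
    - {"travel": [0, 0, 1.5], "spin": 0}
    - {"travel": [0, 0, 3], "spin": 0}
    - {"travel": [0, 0, 4.5], "spin": 0}
    - {"travel": [0, 0, 6], "spin": 0}
    - {"travel": [0, 0, 7], "spin": 0}
    - {"travel": [0, 0, 8], "spin": 0}
    - {"travel": [0, 0, 8], "spin": 0}

```text
clock: 46.58
ee_pos: [0.4013, 0.2002, 0.1045]
tool_rot: [0.651, 0.759, -0.0, -0.0]
wrist_force: [0.4, 0.5, -1.8]
grip_width: 0.0375
finger_force: 50.0
```

Emit:
carry_out:
  deltas:
    - {"travel": [0, 0, 0.7], "spin": 0}
    - {"travel": [0, 0, 1.4], "spin": 0}
    - {"travel": [0, 0, 2], "spin": 0}
    - {"travel": [0, 0, 2], "spin": 0}

```text
clock: 46.92
ee_pos: [0.4014, 0.2003, 0.1026]
tool_rot: [0.651, 0.759, -0.0, -0.0]
wrist_force: [0.0, 0.2, -2.2]
grip_width: 0.0374
finger_force: 50.0
```

Emit:
carry_out:
  deltas:
    - {"travel": [0, 0, 0.5], "spin": 0}
    - {"travel": [0, 0, 1], "spin": 0}
    - {"travel": [0, 0, 1.4], "spin": 0}
    - {"travel": [0, 0, 1.4], "spin": 0}

```text
clock: 47.25
ee_pos: [0.4013, 0.2003, 0.1012]
tool_rot: [0.651, 0.759, -0.0, -0.0]
wrist_force: [-0.0, -0.7, -2.0]
grip_width: 0.0373
finger_force: 50.0
```

Emit:
carry_out:
  deltas:
    - {"travel": [0, 0, 0.4], "spin": 0}
    - {"travel": [0, 0, 0.8], "spin": 0}
    - {"travel": [0, 0, 0.8], "spin": 0}

```text
clock: 47.5
ee_pos: [0.4015, 0.2003, 0.1008]
tool_rot: [0.651, 0.759, -0.0, 0.0]
wrist_force: [-1.1, 0.2, 1.0]
grip_width: 0.0375
finger_force: 50.0
```

Seated. I open in steps.

Emit:
carry_out:
  deltas:
    - {"travel": [0, 0, 0], "spin": 0}
    - {"travel": [0, 0, 0], "spin": 0}
    - {"travel": [0, 0, 0], "spin": 0}
  jaw: 44
  force: 15

```text
clock: 47.75
ee_pos: [0.4006, 0.2003, 0.1006]
tool_rot: [0.651, 0.759, -0.001, -0.001]
wrist_force: [-5.6, -1.7, 4.0]
grip_width: 0.0436
finger_force: 2.8
```

Emit:
carry_out:
  deltas:
    - {"travel": [0, 0, 0], "spin": 0}
    - {"travel": [0, 0, 0], "spin": 0}
    - {"travel": [0, 0, 0], "spin": 0}
    - {"travel": [0, 0, 0], "spin": 0}
    - {"travel": [0, 0, 0], "spin": 0}
  jaw: 74

```text
clock: 48.17
ee_pos: [0.4021, 0.2004, 0.1008]
tool_rot: [0.651, 0.759, 0.001, 0.001]
wrist_force: [0.2, -0.8, 0.6]
grip_width: 0.0722
finger_force: 0.0
```

Emit:
carry_out:
  deltas:
    - {"travel": [0, 0, -10], "spin": 0}
    - {"travel": [0, 0, -30], "spin": 0}
    - {"travel": [0, 0, -60], "spin": 0}
    - {"travel": [0, 0, -100], "spin": 0}
    - {"travel": [0, 0, -140], "spin": 0}
    - {"travel": [0, 0, -180], "spin": 0}
    - {"travel": [0, 20, -200], "spin": 0}
    - {"travel": [0, 20, -200], "spin": 0}
    - {"travel": [0, 20, -200], "spin": 0}
    - {"travel": [0, 20, -200], "spin": 0}

```text
clock: 49.0
ee_pos: [0.4204, 0.2032, 0.2994]
tool_rot: [0.651, 0.759, -0.001, -0.001]
wrist_force: [-0.7, 0.3, -1.2]
grip_width: 0.0738
finger_force: 0.0
```

```bash
sed -i 's/W\[...,0\]>.46)/W[...,0]>.43)/' barm.py; python3 barm.py .069 .083
python3 - <<'E'
from meas import *
s=snap('wrist'); W=pts(s);z=W[...,2];u=np.array([.98799,.15454]);n=np.array([-u[1],u[0]]);o=np.array([.5391,.2224])
X=(W[...,:2]-o)@u*1000;Y=(W[...,:2]-o)@n*1000
for nm,k in(('lug/tab',(z>.107)&(z<.117)&(X<-100)&(X>-200)&(abs(Y)<14)),):
  h,e=np.histogram(X[k],np.arange(-200,-100,2)); print(nm,[(int(a),int(b)) for a,b in zip(e,h) if b>3],np.median(z[k]))
s=snap('top'); W=pts(s); z=W[...,2]; hsv=cv2.cvtColor(s['frame'],cv2.COLOR_BGR2HSV)
u=np.array([np.cos(np.radians(5)),np.sin(np.radians(5))]); n=np.array([-u[1],u[0]]); o=np.array([.5401,-.252])
X=(W[...,:2]-o)@u*1000; Y=(W[...,:2]-o)@n*1000
for c in(-100,100):
    k=(abs(X-c)<28)&(abs(Y)<90)&(z>.049)&(z<.07); print('pestle',k.sum(),np.median(X[k]),np.percentile(Y[k],[1,99]))
m=((z>.040)&(z<.0505)&(hsv[...,1]>60)&(abs(Y)<60)&(abs(X)<90)).astype(np.uint8)
cs,_=cv2.findContours(m,cv2.RETR_EXTERNAL,cv2.CHAIN_APPROX_NONE)
for c in cs:
    if cv2.contourArea(c)>30:
        cc,a,l,w=rect(ray(s,c.reshape(-1,2),.046)); d=cc/1000-o; print('chock',(d@u*1000).round(1),(d@n*1000).round(1),a,l,w)
E
```

```text
yaw 8.88 origin by end [539.8 221.4] n 4821 top z at origin 75.3 pitch deg -0.07 perp offset at old origin 1.09
ears 588 [-28.34524677  26.86081247] [112.28485602 130.90945371]
lug/tab [(-170, 4), (-168, 29), (-166, 40), (-164, 45), (-162, 24), (-128, 23), (-126, 46), (-124, 22), (-122, 45), (-120, 46), (-118, 22)] 0.11139550078343646
pestle 651 -99.55245156697866 [-62.81171912  69.72864279]
pestle 617 98.7540124058174 [-64.12931384  68.37397158]
chock -63.3 4.3 -85.93 65.7 36.9
chock 59.3 2.9 -85.12 62.1 34.3
```

```bash
python3 -c "
from station import robot
print(robot.close_job())"
```

```text
the job is handed in; nothing more can be done
None
```

The job is handed in, with no verdict shown: both pestles lie chocked in the stand's end cradles, and the bar is back on the empty rack, fully down and within about 2 mm, its tab sprung out; the dome and jar were left alone.

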